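# Turn a glazed tile over on the ramp

## Task

One of the three small tiles on the bench lies glaze down, with its bare clay back showing: turn it glaze up on the green tile turner. First lay it, clay still up, on the short loading slope with its lower edge against the toe and let go; then take it again, swing it over the top and let go of it at the top of the ramp, so that it slides down on its clay back and comes to lie flat in the catch tray. Leave the other tiles, the tools, the mug and the jar where they are.

Things in the scene. Friction and masses are not known exactly. Their poses are not given: they have to be found in the camera images.
- tile_center (a point): Centre of the tile to turn: clay, 50 mm wide (its x), 110 mm long (its y), 16 mm thick (its z), 0.13 to 0.25 kg. z points out of the bare terracotta back (up at the start); the face at -z is glazed blue. Starts flat on the bench, length roughly along world y, in any of three places in a row in front of the robot; two glaze-up tiles lie in the other two.
- turner: The tile turner: a fixed stand of bare steel sheet with green edges, 76 mm wide along its x. Origin on the bench straight below its top edge (the apex), z up. From the apex, which is a straight edge along x, the loading slope goes down to +y at 45 degrees and the ramp goes down to -y at 50 degrees. It is turned a little about z.
- turner_apex (a point): Middle of the top edge of the turner, 113 mm above the bench.
- load_seat (a point): Where the tile's centre is when seated on the loading slope, long side down the slope: 15 mm down from the apex, 8 mm off the surface. The slope is a strip 34 mm wide (fingers pass on both sides), 70 mm long from apex to a toe standing 12 mm off it. A seated tile sticks out 40 mm past the apex, free on both faces; let go a few mm short, it slides to the toe by itself.
- ramp_top (a point): Where a tile's centre is when it lies on the upper ramp: 30 mm down the ramp from the apex, 8 mm off the surface, mid-width. The whole turner is slick (friction about 0.2); the ramp is 140 mm long from apex to tray floor, with 14 mm high cheeks 68 mm apart from 30 mm below the apex on down. A tile let go here slides down by itself and ends flat in the tray.
- tray (a point): Centre of the catch tray's floor, 6 mm above the bench, at the foot of the ramp. The floor is slick steel, 130 mm long along the turner's y and 68 mm wide between 18 mm high edges; the end edge is 20 mm high.
- tile: The same tile to turn as a body (loose); origin at the centre of its glazed face, axes as for its centre.
- tile_b: Bystander: a like tile, lying glaze (blue) up, loose; origin under its centre.
- tile_c: Bystander: another like tile, lying glaze (blue) up, loose; origin under its centre.
- hammer: Bystander: hammer, 260 mm, wooden handle, lying loose on the left.
- chisel: Bystander: steel chisel, 200 mm, lying loose behind the turner.
- brush: Bystander: hand brush, 200 mm, lying loose on the left near the robot.
- mug: Bystander: white mug, 90 mm high, standing on the left.
- jar: Bystander: amber jar, 80 mm high, standing on the right.
Mind the look-alikes: they are no part of the job. What is shaped like the tile but black or pink is not meant.

How it is judged:
By the outcome, as a careful person would: the job done as asked, in the order asked, and still so for the second after the job is handed in, with the robot touching nothing.
It also fails if it takes over 54 s, if anything falls off the work surface, if the arm or the gripper's body presses on something with over 40 N, if the wrist force passes 120 N, or if a joint passes its speed limit or range.

## Robot

A 6-joint arm with a two-finger parallel gripper is mounted at the origin on the work surface. World frame = base frame: x ahead of the robot, y to its left, z up, the work surface at z = 0. Lengths are in m, angles in rad, forces in N, time in s.
With the tool pointing down it reaches from about 0.3 to 0.75 m from the base axis. Payload 8.5 kg.
Tool frame: the origin (TCP) lies midway between the tips of the shut fingers; the grasp point (between the pads) lies 19 mm behind it; z points along the fingers, y is the direction in which the jaws open and shut (so a half turn about z gives the same grasp; the last joint's range is limited). The gripper opens to 85 mm and grips with 20 to 120 N. Pads are 22 mm wide; open, the fingers measure 114 mm over their backs; the gripper's body (76 mm by 85 mm) begins 54 mm behind the grasp point. The pads swing forward as they close: fully open they stand 13 mm farther back than shut.
Start: joints at [-1.392, 0.381, 1.297, -0, 1.464, -0.215], TCP at [0.211, -0.508, 0.203] pointing down, gripper open.
Joint ranges: [-3.11, 3.11], [-0.89, 2.33], [0.22, 2.48], [-1.42, 4.56], [0.17, 2.85], [-2.88, 2.88]. Speed limits (rad/s): [2.39, 2.39, 3.14, 3.14, 3.14, 3.14].

## Interface

Orientations are given as a unit quaternion [x, y, z, w].
In Python, from plant import arm gives the robot as it stands.
- The arm moves only by the tool play_rows, never from a script. Its argument "plan" is a list of rows, each a list of 7 numbers: the shift along the tool's x, y, z in m, then the turn, a rotation vector about the tool's x, y, z in rad, then the gripper's target within -1 to 1 (fully open at 1, half-way at 0, shut at -1). In form: [[dx, dy, dz, ax, ay, az, jaw], ...]. A call has 1 to 8 rows; each row shifts and turns the pose as measured when the row begins, along the tool's axes as they then stand; what a row does not reach is not made up. A row lasts 1/8 s, in which the tool goes at most 62.5 mm and 10.7 degrees, less where a joint would pass 70% of its speed; a pose out of reach is approached as far as the arm can. A call is refused whole if a number of a shift passes 0.0625 or a number of a turn 0.188, either way. A call with a gripper value outside its range is refused whole. The fingers move at their own pace and stop on an object; the grip force is fixed at half the most. Time passes only in rows, so rows that do not move let the fingers close. It gives the time, the measured TCP pose, the force and the opening at its end, in the units of the state.
- arm.get_obs(): the state, without advancing time (a new reading comes with each control period).
- arm.read_camera(name): name is "scene" or "top"; returns (picture, depth): 480x640x3 uint8, red, green, blue; 480x640 float32, m along the optical axis (not along the pixel's ray), 0 where there is no reading.
- arm.camera_model(name): a dict with "fx", "fy", "cx", "cy" (pixels), "k1" (the pictures are not rectified: a ray, as slopes to the right and down, at radius r is drawn at 1 + k1 r^2 times it, then the intrinsics apply), "rvec" (rotation vector, rad) and "tvec" (3), from world to camera coordinates, as OpenCV has them. Camera axes: x right, y down, z forward; pixel columns grow to the right and rows downward; lengths in m; the calibration is good to about 2 mm. A picture is of the moment at which its call begins. camera_model takes no time and is no camera call.
- arm.close_job(): hands the job in, once; it reports no verdict.
The state is a dict: "t": time; "joints": joint angles; "dq": joint speeds; "tau": joint torques, N m; "tcp_pos": TCP position; "eef_rot": TCP orientation; "contact_force": force on the tool from outside, world axes, zero at the start; "moment": the same for the moment, N m; "width": finger opening in m.
Only numpy, scipy, OpenCV 4.12 (cv2) and the standard library are available. Lean on these libraries where they do the work, as an engineer would, in place of code of your own. Each camera call takes 0.05 s, during which the arm holds its last target.

## Working session

There is one attempt and no reset: what is moved stays moved. The work goes in short steps, Python scripts to look and compute and a tool call to move; the robot and the scene stay as the last step left them, time stands still between calls to the robot, and variables do not carry over. Pictures are saved under pics/ and viewed, and the job is handed in when it is done.

Besides the shell and the picture viewer there is one more tool, called after "Request:" by a JSON object that holds its "fn" and its "kwargs", one argument or row to a line. play_rows: Moves the arm, as the interface text tells. Its arguments: {"type":"object","properties":{"plan":{"type":"array"}},"required":["plan"]}

```bash
ls; mkdir -p pics; python3 - <<'E'
from plant import arm
import cv2
print(arm.get_obs())
for n in("scene","top"):
    p,d=arm.read_camera(n); print(n,arm.camera_model(n))
    cv2.imwrite(f"pics/{n}0.png",p[:,:,::-1]); import numpy as np; np.save(f"pics/{n}0.npy",d)
E
```

```text
pics
{'t': 0.0, 'joints': array([-1.39229506e+00,  3.81189418e-01,  1.29830778e+00, -4.79675190e-06,
        1.46363022e+00, -2.15291945e-01]), 'dq': array([-0.00025174,  0.00058812, -0.00113662, -0.00121304,  0.00028224,
        0.00019214]), 'tau': array([ 1.52546785e-03, -4.48454726e+01, -2.31279087e+01, -1.09118785e-04,
        4.68273924e-03, -1.19039157e-05]), 'tcp_pos': array([ 0.21096636, -0.507537  ,  0.2020995 ]), 'eef_rot': array([ 9.80678068e-01,  1.95627040e-01,  1.17314428e-05, -7.67296120e-04]), 'contact_force': array([0.0552267 , 0.48840791, 0.45739419]), 'moment': array([ 0.02575387, -0.02164235,  0.0215236 ]), 'width': 0.08500619852041949}
scene {'fx': 486.2324780147936, 'fy': 486.2324780147936, 'cx': 320.1087368132907, 'cy': 237.77535624673934, 'k1': -0.03366575511354044, 'rvec': array([ 1.50924125,  1.72339144, -0.93674936]), 'tvec': array([ 0.04527733, -0.19032877,  1.54804281])}
top {'fx': 541.2966776581354, 'fy': 541.2966776581354, 'cx': 313.7386524563597, 'cy': 240.7158904967913, 'k1': -0.04964748373435467, 'rvec': array([ 2.18853715, -2.17758785,  0.08940289]), 'tvec': array([0.03537706, 0.5501333 , 1.1424576 ])}
```

View pics/scene0.png

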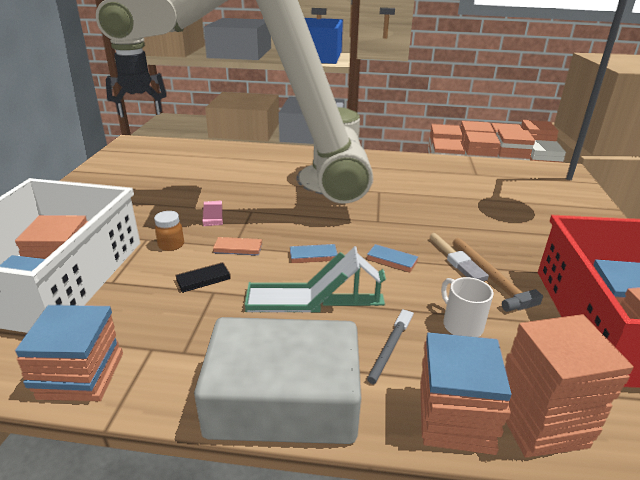

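View pics/top0.png

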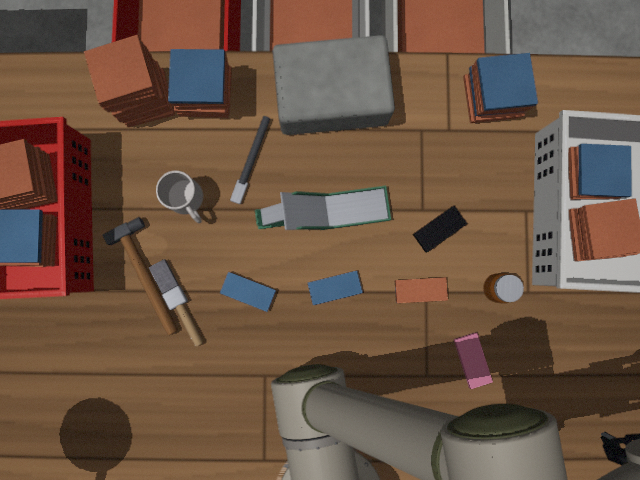

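In the top view (+x is up, −y is right), the flat tile-shaped things are:
- Blue tiles at (249,291) and (335,287).
- A terracotta tile at (422,290).
- A black block at (440,229).
- A pink block at (473,360).

The terracotta one at (422,290), scene (238,246), is the tile with its clay back up. I'll confirm it in a crop while measuring.

```bash
cat > h.py <<'E'
import numpy as np, cv2
from plant import arm
def K(m): return np.array([[m["fx"],0,m["cx"]],[0,m["fy"],m["cy"]],[0,0,1.]]), np.array([m["k1"],0,0,0.])
def rays(n,uv):
    m=arm.camera_model(n);k,d=K(m);R=cv2.Rodrigues(m["rvec"])[0]
    q=cv2.undistortPoints(np.asarray(uv,float).reshape(-1,1,2),k,d).reshape(-1,2)
    return -R.T@m["tvec"], np.c_[q,np.ones(len(q))]@R   # world dirs per unit depth
def onz(n,uv,z):
    c,d=rays(n,uv); return c+d*((z-c[2])/d[:,2])[:,None]
def pts(n,depth,mask):
    v,u=np.nonzero(mask&(depth>0)); c,d=rays(n,np.c_[u,v]); return np.c_[u,v],c+d*depth[v,u][:,None]
def proj(n,P):
    m=arm.camera_model(n);k,d=K(m); return cv2.projectPoints(np.asarray(P,float).reshape(-1,1,3),m["rvec"],m["tvec"],k,d)[0].reshape(-1,2)
E
python3 - <<'E'
from h import *
im=cv2.imread("pics/top0.png"); D=np.load("pics/top0.npy")
hsv=cv2.cvtColor(im,cv2.COLOR_BGR2HSV)
# tile mask
roi=np.zeros(D.shape,np.uint8); roi[268:312,385:460]=1
m=((hsv[...,1]>130)&((hsv[...,0]<12)|(hsv[...,0]>170))&(hsv[...,2]>100)&(roi>0))
c=max(cv2.findContours(m.astype(np.uint8),0,2)[0],key=cv2.contourArea)
r=cv2.minAreaRect(c); print("rect",r)
b=cv2.boxPoints(r); P=onz("top",b,.016); print(P, P.mean(0))
print([np.linalg.norm(P[i]-P[i-1]) for i in range(4)])
uv,X=pts("top",D,m); print("depth z",np.median(X[:,2]))
# green
g=((hsv[...,0]>60)&(hsv[...,0]<95)&(hsv[...,1]>90)); roi=np.zeros(D.shape,bool); roi[170:245,240:410]=1
uv,X=pts("top",D,(roi)); s=X[:,2]>0.02; 
np.save("pics/turn.npy",X)
print(X[s].min(0),X[s].max(0))
a=cv2.resize(im[160:320,220:470],None,fx=3.2,fy=3.2,interpolation=cv2.INTER_CUBIC); cv2.imwrite("pics/crop_top.png",a)
im2=cv2.imread("pics/scene0.png")
cv2.imwrite("pics/crop_sc.png",cv2.resize(im2[220:320,190:430],None,fx=3.3,fy=3.3,interpolation=cv2.INTER_CUBIC))
E
```

```text
rect ((420.99273681640625, 289.8792724609375), (23.41158676147461, 51.42080307006836), 86.53176879882812)
[[ 0.46700169 -0.13638936  0.016     ]
 [ 0.47408808 -0.24758363  0.016     ]
 [ 0.42388723 -0.2500419   0.016     ]
 [ 0.4169531  -0.13916475  0.016     ]] [ 0.44548252 -0.19329491  0.016     ]
[np.float64(0.050125484165724966), np.float64(0.11141985467626965), np.float64(0.0502609965585279), np.float64(0.11109376401210781)]
depth z 0.015322865679149977
[ 0.5655312  -0.12651988  0.02001608] [0.7037653  0.19698799 0.11595956]
```

View pics/crop_top.png

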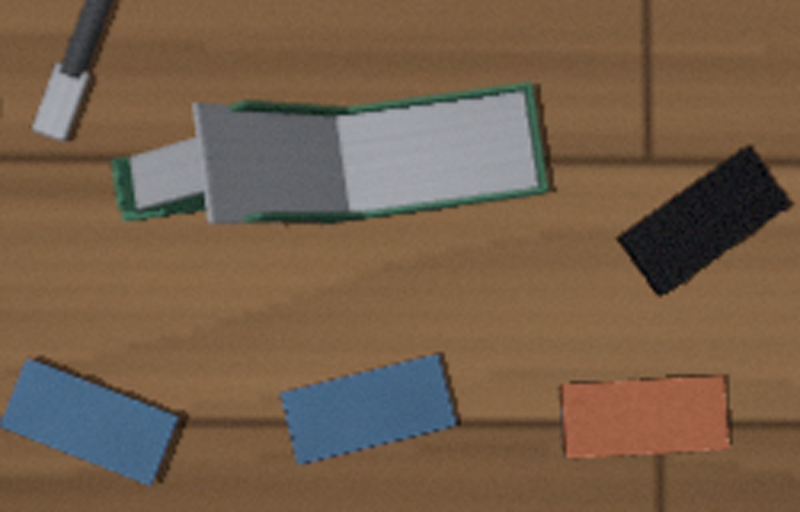

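View pics/crop_sc.png

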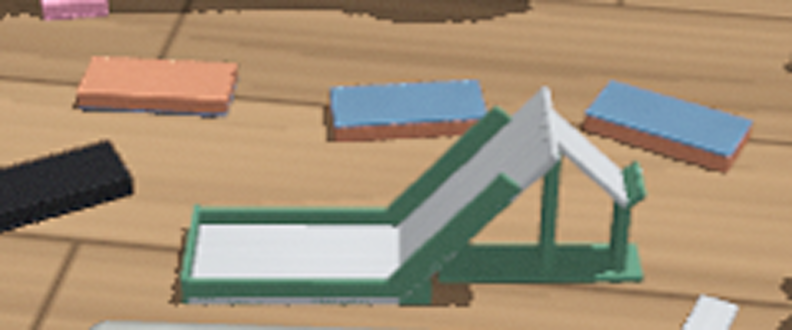

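```bash
python3 - <<'E'
from h import *
f=lambda x,y:(220+(x+.5)/3.2-.5,160+(y+.5)/3.2-.5)
A=onz("top",[f(194,103),f(211,222)],.113)
T=onz("top",[f(535,85),f(549,189)],.026)
print("apex",A,A.mean(0),np.linalg.norm(A[0]-A[1]));print("trayend",T,T.mean(0))
d=A.mean(0)-T.mean(0); print("yaw from axis",np.degrees(np.arctan2(-d[0],d[1])), "apex-edge yaw",np.degrees(np.arctan2(*(A[0]-A[1])[[1,0]])))
s=lambda x,y:(190+(x+.5)/3.3-.5,220+(y+.5)/3.3-.5)
# apex ends in scene view
S=onz("scene",[s(544,88),s(557,158)],.113); print("scene apex",S,S.mean(0))
# depth
D=np.load("pics/top0.npy"); roi=np.zeros(D.shape,bool); roi[185:235,278:330]=1
im=cv2.imread("pics/top0.png");hsv=cv2.cvtColor(im,cv2.COLOR_BGR2HSV)
uv,X=pts("top",D,roi&(hsv[...,1]<50))
k=(X[:,2]>.035)&(X[:,2]<.108); Y=X[k]
for _ in range(4):
    co=np.linalg.lstsq(np.c_[Y[:,:2],np.ones(len(Y))],Y[:,2],rcond=None)[0]
    r=Y[:,2]-np.c_[Y[:,:2],np.ones(len(Y))]@co; Y=Y[abs(r)<.004]
print(len(Y),"ramp grad yaw",np.degrees(np.arctan2(-co[0],co[1])),"slope",np.degrees(np.arctan(np.hypot(*co[:2]))))
# where plane reaches .113 along axis
xm=A.mean(0)[0]; print("y at z=.113, x=",xm,(.113-co[2]-co[0]*xm)/co[1])
roi[:]=0; roi[195:235,250:290]=1
uv,X=pts("top",D,roi&(hsv[...,1]<60)); k=(X[:,2]>.06)&(uv[:,0]<281); 
Y=X[k]
for _ in range(4):
    co=np.linalg.lstsq(np.c_[Y[:,:2],np.ones(len(Y))],Y[:,2],rcond=None)[0]
    r=Y[:,2]-np.c_[Y[:,:2],np.ones(len(Y))]@co; Y=Y[abs(r)<.004]
print(len(Y),"load yaw",np.degrees(np.arctan2(co[0],-co[1])),"slope",np.degrees(np.arctan(np.hypot(*co[:2]))),"y at .113",(.113-co[2]-co[0]*xm)/co[1])
E
```

```text
apex [[0.64024821 0.10568195 0.113     ]
 [0.56572717 0.0943905  0.113     ]] [0.60298769 0.10003623 0.113     ] 0.07537162163737311
trayend [[ 0.66866393 -0.119416    0.026     ]
 [ 0.59794779 -0.12838318  0.026     ]] [ 0.63330586 -0.12389959  0.026     ]
yaw from axis 7.710265832578858 apex-edge yaw 8.615933584562098
scene apex [[0.56512435 0.09314773 0.113     ]
 [0.63932135 0.10539721 0.113     ]] [0.60222285 0.09927247 0.113     ]
722 ramp grad yaw 7.8851035870695485 slope 48.675175514380314
y at z=.113, x= 0.6029876897560655 0.10109446194191976
319 load yaw 9.038211481856205 slope 44.51420386874649 y at .113 0.0983129498889054
```

Confirmed: the terracotta tile at (422,290) has clay on top, with a blue lower edge visible in the scene crop. The other two tiles are glaze up. The turner apex is at about (0.6027, 0.0997) and its yaw is about 8.2°.

The plan is to grip the tile across its width, lay it on the slope, re-grip it from its free end, swing it over and release it.

```bash
cat >> h.py <<'E'
from scipy.spatial.transform import Rotation as Ro
AP=np.array([.6027,.0997,.113]); YAW=np.radians(8.2)
TZ=Ro.from_euler('z',YAW)
def tur(v): return AP*[1,1,0]+TZ.apply(v)      # turner frame -> world
def tool(ang,yaw):
    "tool z in the yz plane of a frame turned by yaw, at elevation angle ang (deg; -90 = down), jaw y along +x of the frame"
    a=np.radians(ang); z=np.array([0,np.cos(a),np.sin(a)]); y=np.array([1.,0,0]); x=np.cross(y,z)
    return Ro.from_euler('z',yaw)*Ro.from_matrix(np.c_[x,y,z])
def go(p,R,n,obs=None):
    o=arm.get_obs(); p0=o["tcp_pos"]; R0=Ro.from_quat(o["eef_rot"])
    rv=(R0.inv()*R).as_rotvec(); 
    print("t",round(o["t"],2),"pos",p0.round(4),"err",(p-p0).round(4),"turn",rv.round(3),"F",o["contact_force"].round(1),"w",round(o["width"],4))
    for i in range(n):
        Ri=R0*Ro.from_rotvec(rv*i/n); s=Ri.inv().apply((p-p0)/n)
        print([round(float(x),4) for x in np.r_[s,rv/n]])
E
python3 - <<'E'
from h import *
a=np.radians(3.6); T=np.array([.4455,-.1933,0]); u=np.array([-np.sin(a),np.cos(a),0])
go(T+.008*u+[0,0,.1],tool(-90,a),8)
E
```

```text
t 0.1 pos [ 0.211  -0.5076  0.2022] err [ 0.234   0.3223 -0.1022] turn [-1.00e-03 -1.00e-03 -1.24e+00] F [ 0.1 -0.8  0.7] w 0.0853
[0.0425, -0.026, 0.0128, -0.0001, -0.0001, -0.155]
[0.046, -0.0191, 0.0128, -0.0001, -0.0001, -0.155]
[0.0484, -0.0118, 0.0128, -0.0001, -0.0001, -0.155]
[0.0496, -0.0042, 0.0128, -0.0001, -0.0001, -0.155]
[0.0497, 0.0035, 0.0128, -0.0001, -0.0001, -0.155]
[0.0485, 0.0112, 0.0128, -0.0001, -0.0001, -0.155]
[0.0462, 0.0185, 0.0128, -0.0001, -0.0001, -0.155]
[0.0428, 0.0254, 0.0128, -0.0001, -0.0001, -0.155]
```

Request:
{"fn": "play_rows", "kwargs": {
  "plan": [
    [0.0425, -0.026, 0, 0, 0, -0.155, 1],
    [0.046, -0.019, 0, 0, 0, -0.155, 1],
    [0.0484, -0.012, 0.005, 0, 0, -0.155, 1],
    [0.0496, -0.004, 0.01, 0, 0, -0.155, 1],
    [0.0497, 0.0035, 0.01, 0, 0, -0.155, 1],
    [0.0485, 0.011, 0.01, 0, 0, -0.155, 1],
    [0.046, 0.0185, 0.01, 0, 0, -0.155, 1],
    [0.043, 0.025, 0.01, 0, 0, -0.155, 1]
  ]
}}

```text
t: 1.1
tcp_pos: [0.444, -0.1734, 0.1444]
eef_rot: [0.672, 0.74, 0.001, -0.002]
contact_force: [0.2, -0.7, 0.5]
width: 0.0856
```

```bash
python3 - <<'E'
from h import *
a=np.radians(3.6); T=np.array([.4455,-.1933,0]); u=np.array([-np.sin(a),np.cos(a),0])
go(T+.008*u+[0,0,.06],tool(-90,a),5)
E
```

```text
t 1.1 pos [ 0.444  -0.1734  0.1444] err [ 0.001  -0.0119 -0.0844] turn [-0.001 -0.004  0.034] F [ 0.2 -0.7  0.5] w 0.0856
[-0.0024, -0.0, 0.0169, -0.0002, -0.0007, 0.0068]
[-0.0024, -0.0, 0.0169, -0.0002, -0.0007, 0.0068]
[-0.0024, 0.0, 0.0169, -0.0002, -0.0007, 0.0068]
[-0.0024, 0.0, 0.0169, -0.0002, -0.0007, 0.0068]
[-0.0024, 0.0, 0.0169, -0.0002, -0.0007, 0.0068]
```

Request:
{"fn": "play_rows", "kwargs": {
  "plan": [
    [-0.003, 0, 0.025, 0, -0.001, 0.01, 1],
    [-0.003, 0, 0.025, 0, -0.001, 0.01, 1],
    [-0.003, 0, 0.025, 0, -0.001, 0.008, 1],
    [-0.002, 0, 0.015, 0, 0, 0.006, 1]
  ]
}}

```text
t: 1.6
tcp_pos: [0.4464, -0.1803, 0.0512]
eef_rot: [0.682, 0.732, 0.0, -0.001]
contact_force: [0.1, -0.2, 0.3]
width: 0.0852
```

```bash
python3 - <<'E'
from h import *
a=np.radians(3.6); T=np.array([.4455,-.1933,0]); u=np.array([-np.sin(a),np.cos(a),0])
go(T+.008*u+[0,0,.002],tool(-90,a),4)
E
```

```text
t 1.6 pos [ 0.4464 -0.1803  0.0512] err [-0.0014 -0.005  -0.0492] turn [-0.001 -0.001  0.008] F [ 0.1 -0.2  0.3] w 0.0852
[-0.0012, -0.0004, 0.0123, -0.0002, -0.0003, 0.002]
[-0.0012, -0.0004, 0.0123, -0.0002, -0.0003, 0.002]
[-0.0012, -0.0004, 0.0123, -0.0002, -0.0003, 0.002]
[-0.0012, -0.0004, 0.0123, -0.0002, -0.0003, 0.002]
```

Request:
{"fn": "play_rows", "kwargs": {
  "plan": [
    [-0.002, -0.0005, 0.015, 0, 0, 0.003, 1],
    [-0.002, -0.0005, 0.015, 0, 0, 0.003, 1],
    [-0.001, -0.0005, 0.01, 0, 0, 0.002, 1],
    [0, 0, 0, 0, 0, 0, 1],
    [0, 0, 0, 0, 0, 0, 1]
  ]
}}

```text
t: 2.22
tcp_pos: [0.4444, -0.185, 0.0087]
eef_rot: [0.685, 0.729, -0.0, -0.002]
contact_force: [-0.7, -0.3, -0.0]
width: 0.085
```

```bash
python3 - <<'E'
from h import *
a=np.radians(3.6); T=np.array([.4455,-.1933,0]); u=np.array([-np.sin(a),np.cos(a),0])
go(T+.008*u+[0,0,.002],tool(-90,a),1)
E
```

```text
t 2.23 pos [ 0.4444 -0.185   0.0087] err [ 0.0006 -0.0003 -0.0067] turn [-0.004 -0.003 -0.   ] F [-0.7 -0.3 -0. ] w 0.085
[-0.0003, 0.0006, 0.0067, -0.0035, -0.0033, -0.0003]
```

Request:
{"fn": "play_rows", "kwargs": {
  "plan": [
    [0, 0.0006, 0.0075, -0.003, -0.003, 0, 1],
    [0, 0, 0, 0, 0, 0, -1],
    [0, 0, 0, 0, 0, 0, -1],
    [0, 0, 0, 0, 0, 0, -1],
    [0, 0, 0, 0, 0, 0, -1],
    [0, 0, 0, 0, 0, 0, -1]
  ]
}}

```text
t: 2.98
tcp_pos: [0.4456, -0.1852, 0.0017]
eef_rot: [0.685, 0.729, 0.0, 0.001]
contact_force: [0.2, -0.8, -0.0]
width: -0.0001
```

```bash
python3 - <<'E'
from h import *
ims=[]
for n in("scene","top"):
    p,d=arm.read_camera(n); im=p[:,:,::-1].copy(); cv2.imwrite(f"pics/{n}1.png",im); ims.append(im)
c,b=proj("scene",[[.445,-.19,.02]])[0],proj("top",[[.445,-.19,.02]])[0]; print(c,b)
f=lambda im,q:cv2.resize(im[int(q[1])-60:int(q[1])+60,int(q[0])-60:int(q[0])+60],(400,400))
cv2.imwrite("pics/m1.png",np.hstack([f(ims[0],c),f(ims[1],b)]))
E
```

```text
[238.97904544 242.23020446] [419.88742907 290.11048582]
```

View pics/m1.png

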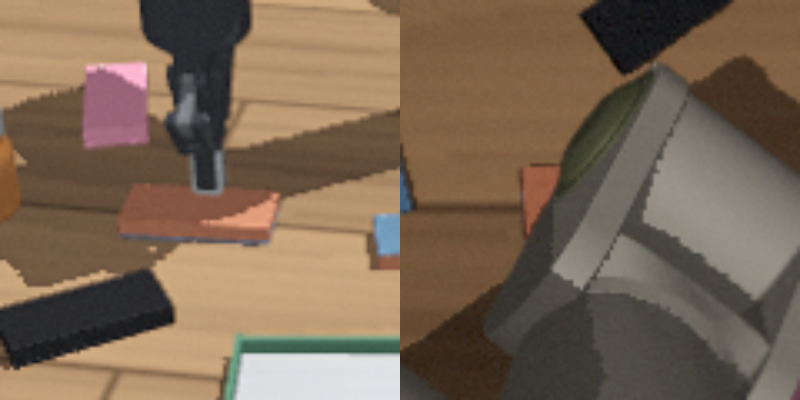

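```bash
python3 - <<'E'
from h import *
o=arm.get_obs(); print(o["tcp_pos"],o["width"],o["contact_force"],o["joints"])
print(proj("scene",[o["tcp_pos"],[.4456,-.1852,.018],[.4456,-.1852,.03],[.42,-.185,.0017]]))
for z in(.002,.017,.03): print(z,onz("scene",[[240.5,239.2]],z))
p,d=arm.read_camera("scene")
print((d[225:255:2,238:244:2]*1000).astype(int))
uv,X=pts("scene",d,np.pad(np.ones((50,4),bool),((205,225),(239,397)))); 
for a,b in zip(uv[::8],X[::8]): print(a,b.round(3),p[a[1],a[0]])
cv2.imwrite("pics/s2.png",cv2.resize(p[200:270,190:290,::-1],(800,560),interpolation=cv2.INTER_NEAREST))
E
```

```text
[ 0.44555122 -0.18511281  0.0016842 ] -0.00016352887827321462 [0.7642749  0.07782183 0.18934034] [-6.39711696e-01  5.24804229e-01  1.75780402e+00 -1.47736592e-04
  8.57207586e-01 -7.02537731e-01]
[[241.39196024 248.81958173]
 [240.89818173 243.21546943]
 [240.56055211 239.03513059]
 [244.0794382  243.24560846]]
0.002 [[ 0.40341086 -0.19853522  0.002     ]]
0.017 [[ 0.42641335 -0.19136502  0.017     ]]
0.03 [[ 0.44634884 -0.18515085  0.03      ]]
[[1103 1104 1119]
 [1119 1118 1122]
 [1146 1143 1150]
 [1145 1145 1146]
 [1149 1152 1149]
 [1154 1155 1154]
 [1159 1155 1154]
 [1171 1169 1166]
 [1192 1189 1189]
 [1181 1179 1183]
 [1175 1172 1174]
 [1162 1164 1167]
 [1160 1160 1161]
 [1165 1163 1160]
 [1168 1167 1171]]
[239 205] [ 0.481 -0.172  0.143] [52 54 58]
[239 207] [ 0.48  -0.172  0.137] [43 44 50]
[239 209] [ 0.479 -0.173  0.132] [44 44 47]
[239 211] [ 0.477 -0.174  0.125] [43 43 45]
[239 213] [ 0.468 -0.177  0.115] [36 38 41]
[239 215] [ 0.467 -0.178  0.109] [50 53 56]
[239 217] [ 0.499 -0.168  0.122] [83 85 88]
[239 219] [ 0.499 -0.168  0.118] [48 53 55]
[239 221] [ 0.498 -0.169  0.112] [48 53 54]
[239 223] [ 0.492 -0.171  0.103] [42 44 46]
[239 225] [ 0.483 -0.175  0.092] [35 37 39]
[239 227] [ 0.473 -0.178  0.081] [42 41 45]
[239 229] [ 0.456 -0.184  0.065] [42 43 47]
[239 231] [ 0.457 -0.184  0.059] [44 43 49]
[239 233] [ 0.454 -0.185  0.052] [42 45 47]
[239 235] [ 0.451 -0.187  0.044] [42 41 46]
[239 237] [ 0.464 -0.183  0.047] [39 38 45]
[239 239] [ 0.451 -0.187  0.033] [123 129 133]
[239 241] [ 0.434 -0.193  0.016] [137  87  66]
[239 243] [ 0.444 -0.19   0.017] [133  85  65]
[239 245] [ 0.452 -0.188  0.016] [135  86  66]
[239 247] [ 0.461 -0.186  0.017] [131  84  67]
[239 249] [ 0.467 -0.184  0.015] [177 117  90]
[239 251] [ 0.468 -0.184  0.01 ] [143  93  70]
[239 253] [ 0.466 -0.185  0.003] [113  90  89]
```

View pics/s2.png

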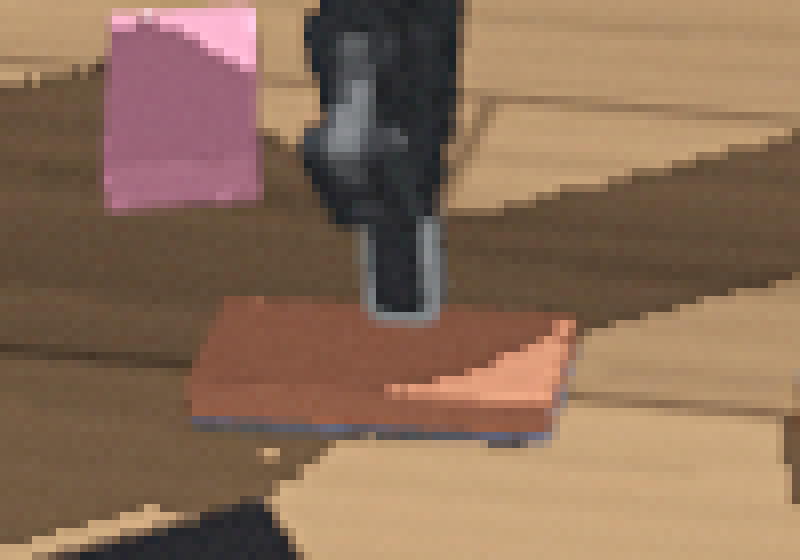

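The tips are really about 28–34 mm above where the reported TCP puts them: the shut tips show at scene row 240, which is z≈0.03. The jaws therefore closed above the tile and did not touch it. I'll open them, go lower in steps and watch the force.

Request:
{"fn": "play_rows", "kwargs": {
  "plan": [
    [0, 0, 0, 0, 0, 0, 1],
    [0, 0, 0, 0, 0, 0, 1],
    [0, 0, 0, 0, 0, 0, 1],
    [0, 0, 0, 0, 0, 0, 1],
    [0, 0, 0.008, 0, 0, 0, 1],
    [0, 0, 0.008, 0, 0, 0, 1],
    [0, 0, 0.006, 0, 0, 0, 1],
    [0, 0, 0, 0, 0, 0, 1]
  ]
}}

```text
t: 4.12
tcp_pos: [0.4453, -0.185, -0.0224]
eef_rot: [0.685, 0.729, -0.0, 0.0]
contact_force: [0.1, -0.5, -0.4]
width: 0.0855
```

```bash
python3 - <<'E'
from h import *
o=arm.get_obs(); print(o["tcp_pos"],o["width"],o["contact_force"])
p,d=arm.read_camera("scene")
cv2.imwrite("pics/s3.png",cv2.resize(p[200:270,190:290,::-1],(800,560),interpolation=cv2.INTER_NEAREST))
for c in (238,240,242):
  for r in range(225,262,2):
    _,X=pts("scene",d,np.pad([[True]],((r,479-r),(c,639-c)))) ; print(c,r,X.round(3),p[r,c])
E
```

```text
[ 0.44530075 -0.18499216 -0.02235836] 0.08552966525804002 [ 0.075751   -0.50714577 -0.40735612]
238 225 [[ 0.512 -0.168  0.11 ]] [77 67 62]
238 227 [[ 0.514 -0.167  0.106]] [54 56 56]
238 229 [[ 0.516 -0.167  0.102]] [51 56 58]
238 231 [[ 0.514 -0.168  0.095]] [50 54 55]
238 233 [[ 0.515 -0.168  0.09 ]] [51 54 57]
238 235 [[ 0.516 -0.168  0.086]] [51 55 57]
238 237 [[ 0.516 -0.169  0.081]] [44 47 49]
238 239 [[ 0.517 -0.169  0.076]] [52 54 56]
238 241 [[ 0.519 -0.169  0.072]] [50 51 54]
238 243 [[ 0.499 -0.175  0.054]] [47 49 52]
238 245 [[ 0.5   -0.175  0.049]] [55 56 60]
238 247 [[ 0.501 -0.176  0.044]] [40 42 45]
238 249 [[ 0.5   -0.176  0.038]] [41 44 48]
238 251 [[ 0.502 -0.176  0.033]] [35 38 41]
238 253 [[ 0.493 -0.179  0.021]] [111 120 128]
238 255 [[ 0.475 -0.186  0.003]] [101  80  60]
238 257 [[ 0.482 -0.184  0.002]] [207 170 129]
238 259 [[ 0.489 -0.182  0.001]] [168 135 100]
238 261 [[ 0.497 -0.18   0.001]] [195 160 122]
240 225 [[ 0.406 -0.196  0.045]] [38 42 45]
240 227 [[ 0.484 -0.172  0.088]] [67 67 75]
240 229 [[ 0.486 -0.172  0.084]] [70 71 77]
240 231 [[ 0.489 -0.1
[... 890 characters left out ...]
]
242 233 [[ 0.372 -0.203  0.001]] [67 56 50]
242 235 [[ 0.38  -0.201  0.   ]] [103  79  59]
242 237 [[ 0.394 -0.197  0.003]] [98 78 58]
242 239 [[ 0.427 -0.187  0.018]] [145  91  69]
242 241 [[ 0.434 -0.185  0.017]] [135  83  63]
242 243 [[ 0.441 -0.184  0.016]] [135  83  62]
242 245 [[ 0.449 -0.182  0.016]] [117  73  55]
242 247 [[ 0.461 -0.178  0.018]] [126  92  81]
242 249 [[ 0.489 -0.17   0.031]] [147 114 102]
242 251 [[ 0.467 -0.177  0.01 ]] [149 111  95]
242 253 [[ 0.466 -0.178  0.004]] [119  91  85]
242 255 [[ 0.469 -0.177  0.   ]] [189 154 117]
242 257 [[ 0.476 -0.176 -0.001]] [204 168 128]
242 259 [[ 0.489 -0.172  0.002]] [200 165 124]
242 261 [[ 0.496 -0.17   0.002]] [200 165 124]
```

View pics/s3.png

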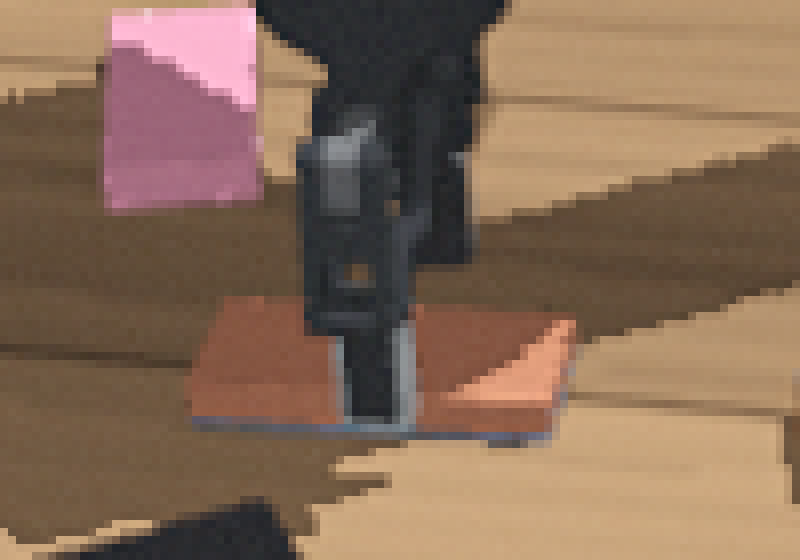

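Open tips are at z≈0.020 with a reading of −0.0224, which is a bias of about 29 mm. I'll go down 5.5 mm more and close.

Request:
{"fn": "play_rows", "kwargs": {
  "plan": [
    [0, 0, 0.0055, 0, 0, 0, 1],
    [0, 0, 0, 0, 0, 0, 0.4],
    [0, 0, 0, 0, 0, 0, -1],
    [0, 0, 0, 0, 0, 0, -1],
    [0, 0, 0, 0, 0, 0, -1],
    [0, 0, 0, 0, 0, 0, -1]
  ]
}}

```text
t: 4.92
tcp_pos: [0.4457, -0.1852, -0.0275]
eef_rot: [0.685, 0.729, 0.0, 0.001]
contact_force: [-0.2, 0.3, -0.5]
width: 0.0486
```

Gripped at 48.6 mm. Next I'll lift and carry it to the load slope.

Request:
{"fn": "play_rows", "kwargs": {
  "plan": [
    [0, 0, -0.01, 0, 0, 0, -1],
    [0, 0, -0.03, 0, 0, 0, -1],
    [0, 0, -0.04, 0, 0, 0, -1],
    [0, 0, -0.05, 0, 0, 0, -1],
    [0, 0, -0.05, 0, 0, 0, -1],
    [0, 0, -0.04, 0, 0, 0, -1]
  ]
}}

```text
t: 5.68
tcp_pos: [0.4432, -0.1835, 0.1991]
eef_rot: [0.685, 0.729, -0.0, -0.003]
contact_force: [-0.0, -0.4, -1.9]
width: 0.0485
```

```bash
python3 - <<'E'
from h import *
# waypoint: above load seat, tool tilted -135
B=.029
s=np.sqrt(.5); c=np.array([0,15*s+8*s,113-15*s+8*s])/1000
print("seat",tur(c))
d=np.array([0,s,-s]); 
R=tool(-135,YAW); tz=np.array([0,-s,-s])
# true TCP in tile frame on bench: 8mm toward lower end from centre, z .0015 => 6.5mm below the tile centre
tcp=c+.008*d+.0065*tz
up=tcp-tz*.09+np.array([0,0,.03])
print("true tcp goal",tur(tcp))
go(tur(up)+B*TZ.apply(tz),R,8)
E
```

```text
seat [0.60038036 0.11579718 0.10805025]
true tcp goal [0.60022908 0.116847   0.0977972 ]
t 5.67 pos [ 0.4432 -0.1835  0.1991] err [ 0.1508  0.343  -0.0282] turn [-0.036 -0.789 -0.075] F [-0.  -0.4 -1.9] w 0.0485
[0.0416, 0.0215, 0.0036, -0.0044, -0.0986, -0.0093]
[0.0415, 0.0219, -0.0004, -0.0044, -0.0986, -0.0093]
[0.0411, 0.0223, -0.0044, -0.0044, -0.0986, -0.0093]
[0.0403, 0.0227, -0.0083, -0.0044, -0.0986, -0.0093]
[0.039, 0.0231, -0.0121, -0.0044, -0.0986, -0.0093]
[0.0374, 0.0235, -0.0158, -0.0044, -0.0986, -0.0093]
[0.0355, 0.024, -0.0193, -0.0044, -0.0986, -0.0093]
[0.0332, 0.0244, -0.0226, -0.0044, -0.0986, -0.0093]
```

Request:
{"fn": "play_rows", "kwargs": {
  "plan": [
    [0.0416, 0.0215, 0, -0.004, -0.1, -0.009, -1],
    [0.0415, 0.022, -0.004, -0.004, -0.1, -0.009, -1],
    [0.041, 0.0223, -0.006, -0.004, -0.1, -0.009, -1],
    [0.04, 0.0227, -0.009, -0.004, -0.1, -0.009, -1],
    [0.039, 0.023, -0.012, -0.004, -0.1, -0.009, -1],
    [0.0374, 0.0235, -0.016, -0.004, -0.1, -0.009, -1],
    [0.0355, 0.024, -0.019, -0.004, -0.1, -0.009, -1],
    [0.033, 0.0244, -0.022, -0.004, -0.1, -0.009, -1]
  ]
}}

```text
t: 6.68
tcp_pos: [0.6, 0.1638, 0.1848]
eef_rot: [0.607, 0.686, -0.26, 0.306]
contact_force: [1.8, -0.9, -1.0]
width: 0.0483
```

```bash
cat >load.py <<'E'
from h import *
import sys
B=.029
s=np.sqrt(.5); c=np.array([0,15*s+8*s,113-15*s+8*s])/1000
d=np.array([0,s,-s]); R=tool(-135,YAW); tz=np.array([0,-s,-s])
def goal(back,short=0,n=4,zup=0):
    tcp=c+.008*d+.0065*tz-tz*back-d*short+np.array([0,0,zup])
    go(tur(tcp)+B*TZ.apply(tz),R,n)
E
python3 - <<'E'
from load import *
goal(.09,.0,4,.03)
p,d=arm.read_camera("scene"); cv2.imwrite("pics/s4.png",p[:,:,::-1])
p,d=arm.read_camera("top"); cv2.imwrite("pics/t4.png",p[:,:,::-1])
E
```

```text
t 6.67 pos [0.6    0.1638 0.1848] err [-0.006  -0.0043 -0.0139] turn [ 0.     0.041 -0.021] F [ 1.8 -0.9 -1. ] w 0.0483
[0.0019, -0.0017, 0.003, 0.0001, 0.0103, -0.0052]
[0.0019, -0.0017, 0.003, 0.0001, 0.0103, -0.0052]
[0.0019, -0.0016, 0.003, 0.0001, 0.0103, -0.0052]
[0.0019, -0.0016, 0.003, 0.0001, 0.0103, -0.0052]
```

View pics/s4.png

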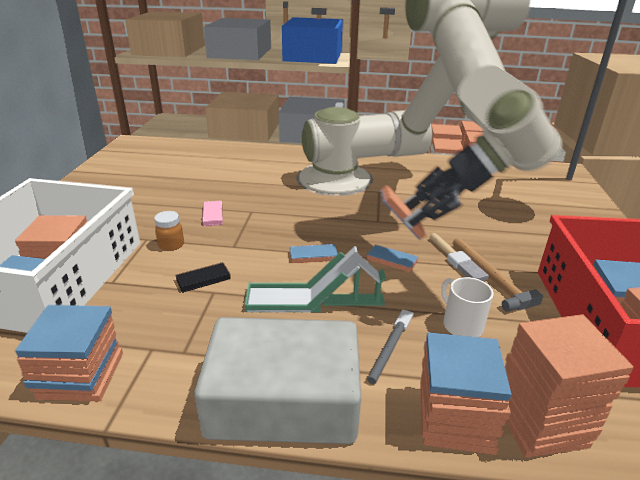

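View pics/t4.png

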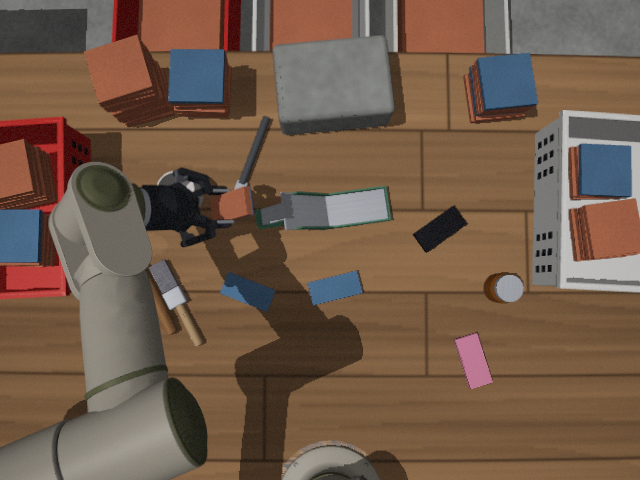

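The tile is held at scene (403,212), clay face out, and the turner is clear. I'll check the true tile pose in the tool frame from depth.

```bash
cat > held.py <<'E'
from h import *
def held(name,roi,p,d,show=True):
    hsv=cv2.cvtColor(p,cv2.COLOR_RGB2HSV)
    m=(hsv[...,1]>110)&((hsv[...,0]<11)|(hsv[...,0]>172))&(hsv[...,2]>70)
    r=np.zeros(m.shape,bool); x0,y0,x1,y1=roi; r[y0:y1,x0:x1]=1; m&=r
    m=cv2.morphologyEx(m.astype(np.uint8),cv2.MORPH_OPEN,np.ones((2,2)))>0
    uv,X=pts(name,d,m); o=arm.get_obs(); R=Ro.from_quat(o["eef_rot"])
    L=R.inv().apply(X-o["tcp_pos"])
    print(name,len(L)," pct 1,5,25,50,75,95,99"); print(np.percentile(L,[1,5,25,50,75,95,99],axis=0).T.round(4)); return X,L
E
python3 - <<'E'
from held import *
for n,roi in(("scene",(370,180,430,245)),("top",(210,180,258,225))):
    p,d=arm.read_camera(n); held(n,roi,p,d)
    x0,y0,x1,y1=roi; cv2.imwrite(f"pics/c5{n}.png",cv2.resize(p[y0:y1,x0:x1,::-1],None,fx=8,fy=8,interpolation=0))
E
```

```text
scene 495  pct 1,5,25,50,75,95,99
[[-0.0628 -0.062  -0.0504 -0.0278  0.0008  0.044   0.2278]
 [-0.2755 -0.0203  0.0022  0.0223  0.0244  0.0265  0.0278]
 [-0.0482 -0.0458 -0.0451 -0.0422 -0.0375 -0.0335  0.0206]]
top 1066  pct 1,5,25,50,75,95,99
[[-0.0633 -0.0617 -0.0507 -0.0222  0.0074  0.0381  0.0602]
 [-0.0244 -0.0236 -0.0129 -0.0013  0.0101  0.0195  0.0218]
 [-0.0469 -0.0456 -0.0443 -0.0436 -0.0425 -0.0328  0.0099]]
```

View pics/c5scene.png

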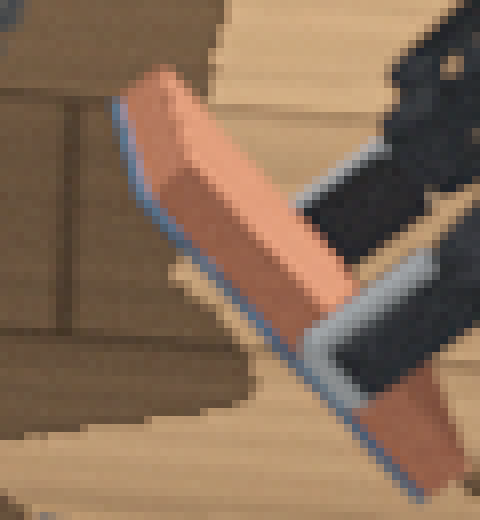

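View pics/c5top.png

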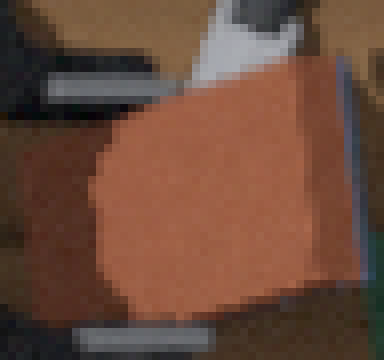

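The tile centre in the reported tool frame is (−7.5, 0, −36) mm. That agrees with the 29 mm offset being along the tool axis. Now approaching the seat.

```bash
python3 - <<'E'
from load import *
goal(.035,.006,4)
E
```

```text
t 6.88 pos [0.5996 0.163  0.1834] err [ 0.0006 -0.0461 -0.0771] turn [-0.001  0.038 -0.018] F [ 0.2  0.1 -2.5] w 0.048
[0.0063, -0.0016, 0.0215, -0.0002, 0.0096, -0.0045]
[0.0061, -0.0016, 0.0215, -0.0002, 0.0096, -0.0045]
[0.0059, -0.0015, 0.0216, -0.0002, 0.0096, -0.0045]
[0.0057, -0.0015, 0.0217, -0.0002, 0.0096, -0.0045]
```

Request:
{"fn": "play_rows", "kwargs": {
  "plan": [
    [0.006, -0.0016, 0.021, 0, 0.01, -0.005, -1],
    [0.006, -0.0016, 0.021, 0, 0.01, -0.005, -1],
    [0.006, -0.0015, 0.021, 0, 0.01, -0.005, -1],
    [0.006, -0.0015, 0.021, 0, 0.01, -0.004, -1],
    [0, 0, 0, 0, 0, 0, -1]
  ]
}}

```text
t: 7.5
tcp_pos: [0.5991, 0.1114, 0.113]
eef_rot: [0.61, 0.696, -0.247, 0.287]
contact_force: [0.1, 0.4, -1.5]
width: 0.0484
```

```bash
python3 - <<'E'
from load import *
goal(.002,.004,4)
p,d=arm.read_camera("scene"); cv2.imwrite("pics/s6.png",cv2.resize(p[220:320,300:450,::-1],None,fx=5,fy=5))
p,d=arm.read_camera("top"); cv2.imwrite("pics/t6.png",cv2.resize(p[170:250,180:320,::-1],None,fx=5,fy=5))
E
```

```text
t 7.5 pos [0.5991 0.1114 0.113 ] err [ 0.0043 -0.0163 -0.0314] turn [-0.002 -0.008 -0.012] F [ 0.1  0.4 -1.5] w 0.0484
[0.0025, 0.0005, 0.0085, -0.0004, -0.002, -0.0029]
[0.0026, 0.0005, 0.0085, -0.0004, -0.002, -0.0029]
[0.0026, 0.0005, 0.0085, -0.0004, -0.002, -0.0029]
[0.0026, 0.0005, 0.0085, -0.0004, -0.002, -0.0029]
```

View pics/s6.png

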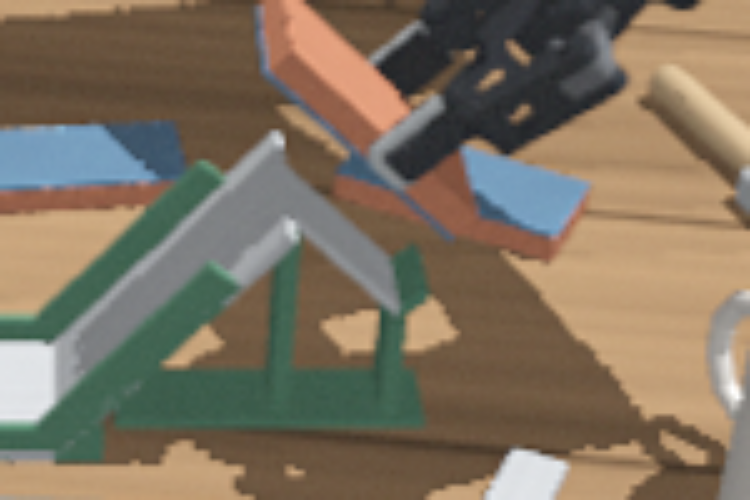

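View pics/t6.png

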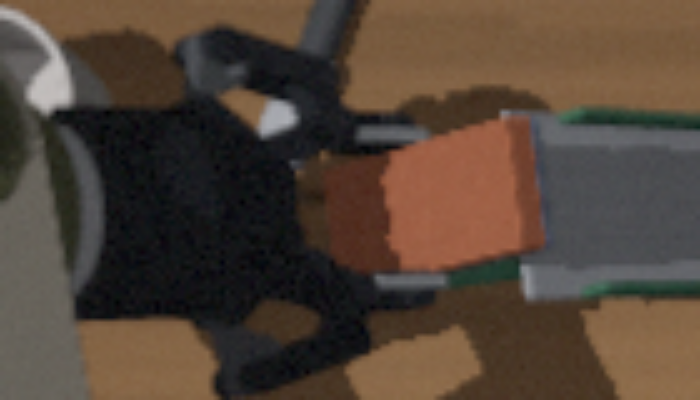

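Aligned: tile over the strip, lower edge aimed above the toe. Lowering the rest of the way.

Request:
{"fn": "play_rows", "kwargs": {
  "plan": [
    [0.0026, 0.0005, 0.009, 0, -0.002, -0.003, -1],
    [0.0026, 0.0005, 0.009, 0, -0.002, -0.003, -1],
    [0.0026, 0.0005, 0.008, 0, -0.002, -0.003, -1],
    [0.002, 0.0005, 0.006, 0, -0.002, -0.003, -1],
    [0, 0, 0, 0, 0, 0, -1]
  ]
}}

```text
t: 8.22
tcp_pos: [0.605, 0.0974, 0.084]
eef_rot: [0.605, 0.698, -0.249, 0.291]
contact_force: [0.1, 0.8, -1.9]
width: 0.0483
```

```bash
python3 - <<'E'
from load import *
goal(.001,.003,1)
p,d=arm.read_camera("scene"); cv2.imwrite("pics/s7.png",cv2.resize(p[220:320,300:450,::-1],None,fx=5,fy=5))
E
```

```text
t 8.22 pos [0.605  0.0974 0.084 ] err [-0.0017 -0.0023 -0.0039] turn [ 0.004  0.    -0.001] F [ 0.1  0.8 -1.9] w 0.0483
[0.0013, -0.002, 0.0042, 0.0039, 0.0002, -0.0012]
```

View pics/s7.png

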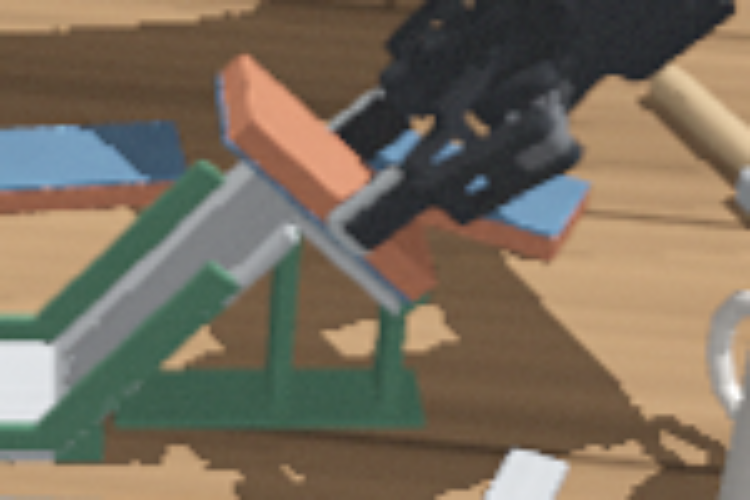

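Request:
{"fn": "play_rows", "kwargs": {
  "plan": [
    [0.001, -0.0018, 0.003, 0.004, 0, -0.001, -1],
    [0, 0, 0, 0, 0, 0, -1]
  ]
}}

```text
t: 8.52
tcp_pos: [0.6036, 0.096, 0.0816]
eef_rot: [0.605, 0.698, -0.25, 0.29]
contact_force: [-0.3, 0.8, -2.5]
width: 0.0487
```

```bash
python3 - <<'E'
from load import *
goal(.001,.003,1)
E
```

```text
t 8.53 pos [0.6036 0.096  0.0816] err [-0.0002 -0.0009 -0.0015] turn [ 0.001  0.    -0.001] F [-0.3  0.8 -2.5] w 0.0487
[0.0005, -0.0003, 0.0017, 0.0007, 0.0, -0.0008]
```

Request:
{"fn": "play_rows", "kwargs": {
  "plan": [
    [0.0005, 0, 0.001, 0, 0, 0, -1],
    [0, 0, 0, 0, 0, 0, 0.6],
    [0, 0, 0, 0, 0, 0, 1],
    [0, 0, 0, 0, 0, 0, 1],
    [0, 0, 0, 0, 0, 0, 1],
    [0, 0, 0, 0, 0, 0, 1]
  ]
}}

```text
t: 9.28
tcp_pos: [0.6043, 0.0957, 0.082]
eef_rot: [0.605, 0.698, -0.25, 0.291]
contact_force: [-0.3, -0.0, -0.4]
width: 0.0853
```

```bash
python3 - <<'E'
from load import *
goal(.001,.003,1)
p,d=arm.read_camera("scene"); cv2.imwrite("pics/s8.png",cv2.resize(p[220:320,300:450,::-1],None,fx=5,fy=5))
E
```

```text
t 9.28 pos [0.6043 0.0957 0.082 ] err [-0.0009 -0.0006 -0.0019] turn [ 0.003  0.001 -0.002] F [-0.3 -0.  -0.4] w 0.0853
[0.0011, -0.001, 0.0017, 0.0028, 0.0009, -0.0024]
```

View pics/s8.png

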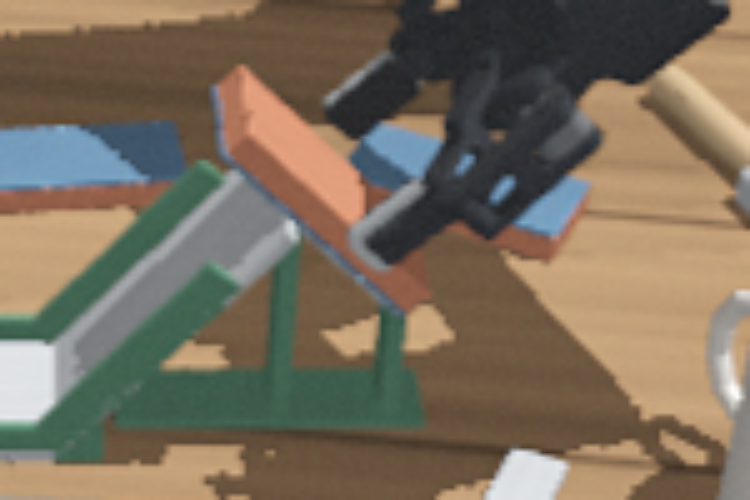

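Let go, and the tile has slid to the toe. Next I'll back off, then come round to its free end with the tool along the slope.

Request:
{"fn": "play_rows", "kwargs": {
  "plan": [
    [0, 0, -0.03, 0, 0, 0, 1],
    [0, 0, -0.05, 0, 0, 0, 1],
    [0, 0, -0.05, 0, 0, 0, 1],
    [0, 0, -0.03, 0, 0, 0, 1]
  ]
}}

```text
t: 9.82
tcp_pos: [0.5868, 0.209, 0.1965]
eef_rot: [0.606, 0.697, -0.252, 0.289]
contact_force: [0.1, -0.7, 0.3]
width: 0.0851
```

```bash
python3 - <<'E'
from load import *
p,d=arm.read_camera("scene"); cv2.imwrite("pics/s9.png",cv2.resize(p[220:320,300:450,::-1],None,fx=5,fy=5))
hsv=cv2.cvtColor(p,cv2.COLOR_RGB2HSV)
m=(hsv[...,1]>110)&((hsv[...,0]<11)|(hsv[...,0]>172))&(hsv[...,2]>70); r=np.zeros(m.shape,bool); r[232:283,340:388]=1
uv,X=pts("scene",d,m&r); L=TZ.inv().apply(X-AP*[1,1,0])
dd=L@d_ if False else L@np.array([0,s,-s]); nn=L@np.array([0,s,s])
a0=np.array([0,0,.113]); dd-=a0@[0,s,-s]; nn-=a0@[0,s,s]
print("x",np.percentile(L[:,0],[1,5,50,95,99]).round(4),"down-slope",np.percentile(dd,[1,5,50,95,99]).round(4),"normal",np.percentile(nn,[5,50,75,95]).round(4))
R2=tool(-90,YAW); go(tur([0,-.02,.113+.13]),R2,6)
R3=tool(-45,YAW)
E
```

```text
x [-0.1391 -0.025   0.0139  0.0256  0.0267] down-slope [-0.0425 -0.0415  0.007   0.0662  0.1358] normal [0.0044 0.0162 0.017  0.0178]
t 9.88 pos [0.587  0.2112 0.1989] err [ 0.0186 -0.1313  0.0441] turn [ 0.002  0.785 -0.002] F [-1.9  0.9  2.3] w 0.0851
[-0.0208, -0.0, 0.0104, 0.0003, 0.1309, -0.0003]
[-0.022, -0.0, 0.0076, 0.0003, 0.1309, -0.0003]
[-0.0228, -0.0, 0.0047, 0.0003, 0.1309, -0.0003]
[-0.0232, -0.0, 0.0017, 0.0003, 0.1309, -0.0003]
[-0.0232, -0.0, -0.0014, 0.0003, 0.1309, -0.0003]
[-0.0229, -0.0, -0.0044, 0.0003, 0.1309, -0.0003]
```

View pics/s9.png

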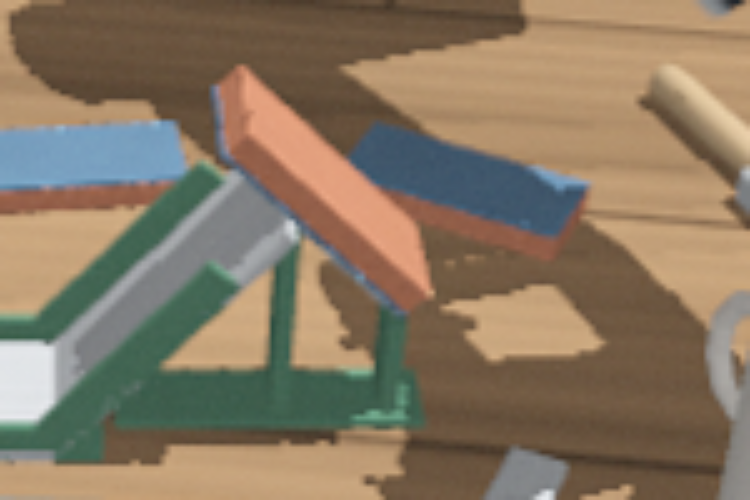

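The tile is seated: centred in x to about 0.5 mm, 16.5 mm off the slope on its upper face, free end about 41 mm past the apex. Moving round over the top.

Request:
{"fn": "play_rows", "kwargs": {
  "plan": [
    [-0.021, 0, 0.003, 0, 0.14, 0, 1],
    [-0.022, 0, 0, 0, 0.14, 0, 1],
    [-0.024, 0, 0, 0, 0.14, 0, 1],
    [-0.025, 0, 0, 0, 0.14, 0, 1],
    [-0.027, 0, 0, 0, 0.14, 0, 1],
    [-0.027, 0, -0.004, 0, 0.14, 0, 1]
  ]
}}

```text
t: 10.62
tcp_pos: [0.6056, 0.0798, 0.2549]
eef_rot: [0.652, 0.757, 0.027, -0.029]
contact_force: [1.5, -0.5, -1.3]
width: 0.0849
```

```bash
cat >reg.py <<'E'
from load import *
R3=tool(-45,YAW)
def pre(back,n,x=0.0005): # reported TCP at tile centre + 1mm - back along slope
    q=c+d*(.001-back); q=q+np.array([x,0,0]); go(tur(q),R3,n)
E
python3 - <<'E'
from reg import *
pre(.10,6)
E
```

```text
t 10.62 pos [0.6056 0.0798 0.2549] err [ 0.0052 -0.0332 -0.0769] turn [0.001 0.707 0.006] F [ 1.5 -0.5 -1.3] w 0.0849
[-0.0066, 0.0, 0.0123, 0.0001, 0.1178, 0.001]
[-0.008, 0.0, 0.0115, 0.0001, 0.1178, 0.001]
[-0.0093, 0.0, 0.0105, 0.0001, 0.1178, 0.001]
[-0.0105, 0.0, 0.0093, 0.0001, 0.1178, 0.001]
[-0.0115, 0.0, 0.008, 0.0001, 0.1178, 0.001]
[-0.0123, 0.0001, 0.0066, 0.0001, 0.1178, 0.001]
```

Request:
{"fn": "play_rows", "kwargs": {
  "plan": [
    [-0.012, 0, 0.004, 0, 0.125, 0.001, 1],
    [-0.012, 0, 0.007, 0, 0.125, 0.001, 1],
    [-0.012, 0, 0.009, 0, 0.125, 0.001, 1],
    [-0.011, 0, 0.01, 0, 0.125, 0.001, 1],
    [-0.011, 0, 0.01, 0, 0.12, 0.001, 1],
    [-0.011, 0, 0.008, 0, 0.1, 0.001, 1],
    [0, 0, 0, 0, 0, 0, 1]
  ]
}}

```text
t: 11.5
tcp_pos: [0.6119, 0.0288, 0.1824]
eef_rot: [0.606, 0.687, 0.264, -0.3]
contact_force: [-0.7, -0.0, 1.0]
width: 0.0848
```

```bash
python3 - <<'E'
from reg import *
pre(.045,4)
E
```

```text
t 11.5 pos [0.6119 0.0288 0.1824] err [-0.0066  0.0563 -0.0432] turn [ 0.012 -0.037 -0.013] F [-0.7 -0.   1. ] w 0.0848
[0.0017, 0.0001, 0.0177, 0.003, -0.0093, -0.0033]
[0.0019, 0.0002, 0.0177, 0.003, -0.0093, -0.0033]
[0.0021, 0.0003, 0.0177, 0.003, -0.0093, -0.0033]
[0.0022, 0.0003, 0.0177, 0.003, -0.0093, -0.0033]
```

Request:
{"fn": "play_rows", "kwargs": {
  "plan": [
    [0.002, 0, 0.0177, 0.003, -0.01, -0.003, 1],
    [0.002, 0, 0.0177, 0.003, -0.01, -0.003, 1],
    [0.002, 0, 0.0177, 0.003, -0.01, -0.003, 1],
    [0.002, 0, 0.017, 0.003, -0.01, -0.003, 1],
    [0, 0, 0, 0, 0, 0, 1]
  ]
}}

```text
t: 12.12
tcp_pos: [0.6051, 0.0867, 0.1425]
eef_rot: [0.606, 0.702, 0.247, -0.281]
contact_force: [0.7, -0.5, -0.9]
width: 0.0859
```

```bash
python3 - <<'E'
from reg import *
pre(.0,4)
p,d=arm.read_camera("scene"); cv2.imwrite("pics/s10.png",cv2.resize(p[200:320,280:430,::-1],None,fx=5,fy=5))
E
```

```text
t 12.12 pos [0.6051 0.0867 0.1425] err [-0.0043  0.0299 -0.0352] turn [0.004 0.019 0.004] F [ 0.7 -0.5 -0.9] w 0.0859
[-0.0007, -0.0, 0.0116, 0.001, 0.0048, 0.001]
[-0.0007, -0.0, 0.0116, 0.001, 0.0048, 0.001]
[-0.0008, -0.0, 0.0116, 0.001, 0.0048, 0.001]
[-0.0008, -0.0, 0.0116, 0.001, 0.0048, 0.001]
```

View pics/s10.png

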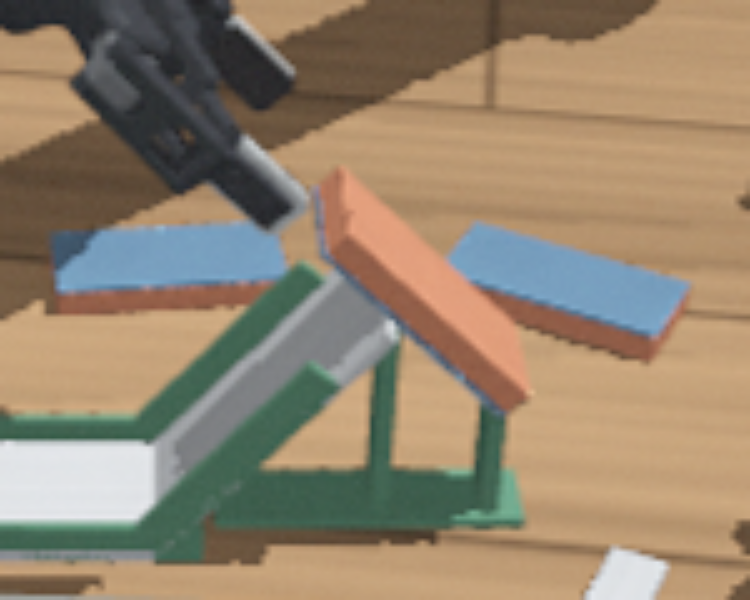

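Request:
{"fn": "play_rows", "kwargs": {
  "plan": [
    [-0.001, 0, 0.012, 0.001, 0.005, 0.001, 1],
    [-0.001, 0, 0.012, 0.001, 0.005, 0.001, 1],
    [-0.001, 0, 0.012, 0.001, 0.005, 0.001, 1],
    [-0.001, 0, 0.01, 0.001, 0.004, 0.001, 1],
    [0, 0, 0, 0, 0, 0, 1]
  ]
}}

```text
t: 12.8
tcp_pos: [0.6017, 0.116, 0.1053]
eef_rot: [0.605, 0.698, 0.251, -0.288]
contact_force: [1.2, 0.5, 0.3]
width: 0.0856
```

```bash
python3 - <<'E'
from reg import *
pre(.0,1)
p,d=arm.read_camera("scene"); cv2.imwrite("pics/s11.png",cv2.resize(p[200:320,280:430,::-1],None,fx=5,fy=5))
E
```

```text
t 12.8 pos [0.6017 0.116  0.1053] err [-0.0009  0.0006  0.0021] turn [ 0.002  0.001 -0.   ] F [1.2 0.5 0.3] w 0.0856
[0.002, -0.0008, -0.001, 0.0024, 0.0008, -0.0003]
```

View pics/s11.png

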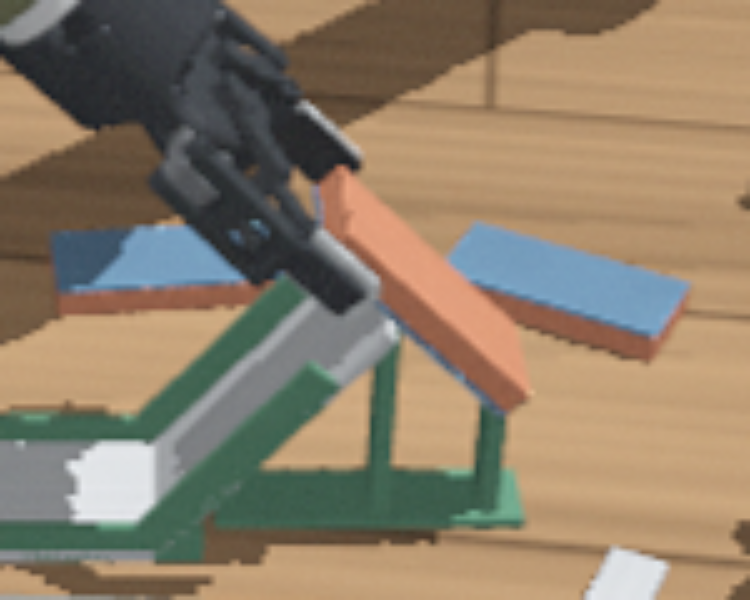

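Request:
{"fn": "play_rows", "kwargs": {
  "plan": [
    [0.0007, -0.0008, 0, 0.002, 0, 0, 0.4],
    [0, 0, 0, 0, 0, 0, -1],
    [0, 0, 0, 0, 0, 0, -1],
    [0, 0, 0, 0, 0, 0, -1],
    [0, 0, 0, 0, 0, 0, -1],
    [0, 0, 0, 0, 0, 0, -1]
  ]
}}

```text
t: 13.6
tcp_pos: [0.6015, 0.1155, 0.1068]
eef_rot: [0.605, 0.699, 0.251, -0.288]
contact_force: [-0.1, 0.1, 0.1]
width: 0.0493
```

```bash
python3 - <<'E'
from reg import *
pre(0,1)
p,d=arm.read_camera("scene"); cv2.imwrite("pics/s12.png",cv2.resize(p[200:320,280:430,::-1],None,fx=5,fy=5))
# lift 100 mm straight up in tool axes
R=Ro.from_quat(arm.get_obs()["eef_rot"]); print("up/10mm",R.inv().apply([0,0,.01]).round(4))
E
```

```text
t 13.6 pos [0.6015 0.1155 0.1068] err [-0.0008  0.0011  0.0005] turn [0.003 0.002 0.001] F [-0.1  0.1  0.1] w 0.0493
[0.0012, -0.0006, 0.0005, 0.0025, 0.0021, 0.0007]
up/10mm [ 0.0071  0.     -0.0071]
```

View pics/s12.png

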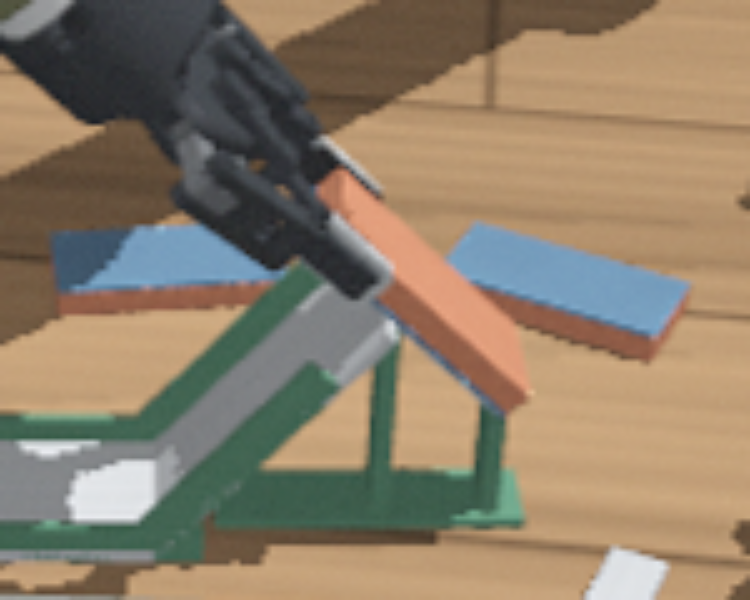

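Gripped at the free end (49.3 mm). Lifting straight up.

Request:
{"fn": "play_rows", "kwargs": {
  "plan": [
    [0.008, 0, -0.006, 0, 0, 0, -1],
    [0.011, 0, -0.011, 0, 0, 0, -1],
    [0.014, 0, -0.014, 0, 0, 0, -1],
    [0.018, 0, -0.018, 0, 0, 0, -1],
    [0.02, 0, -0.02, 0, 0, 0, -1],
    [0.02, 0, -0.02, 0, 0, 0, -1],
    [0.007, 0, -0.007, 0, 0, 0, -1]
  ]
}}

```text
t: 14.52
tcp_pos: [0.6004, 0.1171, 0.2543]
eef_rot: [0.605, 0.699, 0.251, -0.286]
contact_force: [0.3, -0.0, -3.1]
width: 0.049
```

```bash
cat >ramp.py <<'E'
from load import *
b=np.radians(50); d2=np.array([0,-np.cos(b),-np.sin(b)]); n2=np.array([0,-np.sin(b),np.cos(b)])
R4=tool(-130,YAW)
cr=np.array([0,0,.113])+.030*d2+.008*n2
E
python3 - <<'E'
from ramp import *
from held import held
p,d=arm.read_camera("scene"); cv2.imwrite("pics/s13.png",cv2.resize(p[120:320,250:450,::-1],None,fx=3,fy=3))
X,L=held("scene",(330,140,400,240),p,d)
# reported TCP: above ramp, high
go(tur(np.array([0,-.06,.113+.11])),R4,8)
E
```

```text
scene 547  pct 1,5,25,50,75,95,99
[[-0.0482 -0.0024  0.0031  0.009   0.0098  0.0103  0.0105]
 [-0.2014 -0.0167 -0.0006  0.0212  0.0233  0.025   0.0261]
 [-0.0573 -0.0503 -0.0159  0.0066  0.0287  0.0479  0.1631]]
t 14.57 pos [0.6005 0.1171 0.2548] err [ 0.0107 -0.0768 -0.0318] turn [ 6.000e-03 -1.478e+00 -1.000e-03] F [-0.4 -0.1 -0.8] w 0.0488
[-0.0097, -0.0001, -0.004, 0.0008, -0.1848, -0.0001]
[-0.0103, -0.0001, -0.0021, 0.0008, -0.1848, -0.0001]
[-0.0105, -0.0001, -0.0002, 0.0008, -0.1848, -0.0001]
[-0.0103, -0.0001, 0.0017, 0.0008, -0.1848, -0.0001]
[-0.0098, -0.0001, 0.0036, 0.0008, -0.1848, -0.0001]
[-0.009, -0.0001, 0.0053, 0.0008, -0.1848, -0.0001]
[-0.0079, -0.0001, 0.0069, 0.0008, -0.1848, -0.0001]
[-0.0065, -0.0, 0.0082, 0.0008, -0.1848, -0.0001]
```

View pics/s13.png

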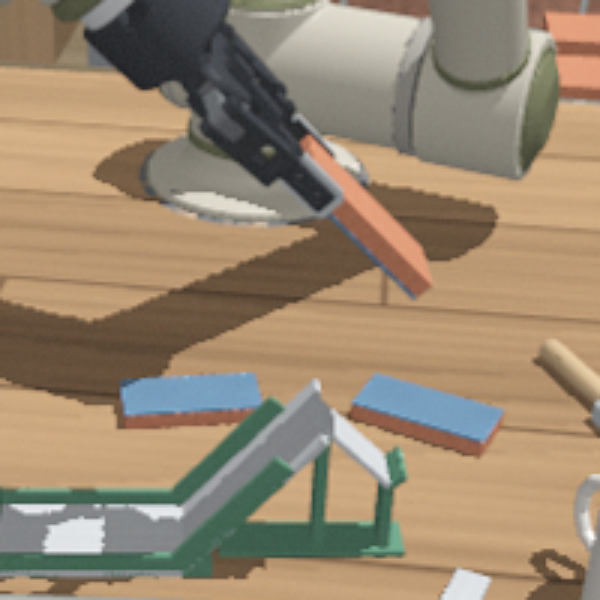

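The tile is held straight along the fingers (clay face at +9.7 mm tool x) and is well clear of the turner. Swinging it over the top.

Request:
{"fn": "play_rows", "kwargs": {
  "plan": [
    [-0.01, 0, -0.004, 0, -0.14, 0, -1],
    [-0.01, 0, -0.002, 0, -0.185, 0, -1],
    [-0.01, 0, 0, 0, -0.185, 0, -1],
    [-0.01, 0, 0, 0, -0.185, 0, -1],
    [-0.01, 0, 0, 0, -0.185, 0, -1],
    [-0.009, 0, 0.002, 0, -0.185, 0, -1],
    [-0.008, 0, 0.004, 0, -0.185, 0, -1],
    [-0.006, 0, 0.006, 0, -0.14, 0, -1]
  ]
}}

```text
t: 15.58
tcp_pos: [0.6092, 0.0403, 0.2291]
eef_rot: [0.622, 0.718, -0.205, 0.234]
contact_force: [0.0, 0.2, -2.1]
width: 0.049
```

```bash
python3 - <<'E'
from ramp import *
go(tur(cr+.06*n2+.02*np.array([0,0,1])),R4,5)
p,d=arm.read_camera("scene"); cv2.imwrite("pics/s14.png",cv2.resize(p[120:320,220:420,::-1],None,fx=3,fy=3))
E
```

```text
t 15.57 pos [0.6092 0.0403 0.2291] err [ 0.0037 -0.0112 -0.0754] turn [-0.003 -0.064  0.   ] F [ 0.   0.2 -2.1] w 0.049
[0.0071, 0.0005, 0.0135, -0.0007, -0.0129, 0.0001]
[0.0072, 0.0004, 0.0134, -0.0007, -0.0129, 0.0001]
[0.0074, 0.0004, 0.0133, -0.0007, -0.0129, 0.0001]
[0.0076, 0.0004, 0.0132, -0.0007, -0.0129, 0.0001]
[0.0077, 0.0004, 0.0131, -0.0007, -0.0129, 0.0001]
```

View pics/s14.png

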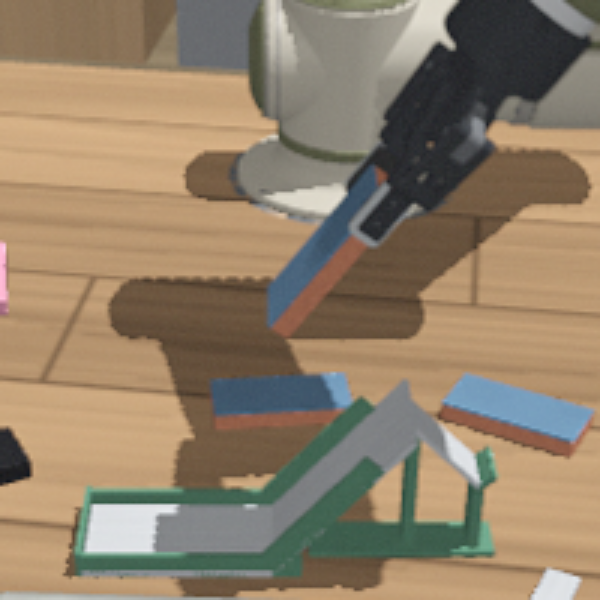

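Request:
{"fn": "play_rows", "kwargs": {
  "plan": [
    [0.007, 0.0005, 0.0135, 0, -0.013, 0, -1],
    [0.007, 0.0004, 0.0135, 0, -0.013, 0, -1],
    [0.0075, 0.0004, 0.0133, 0, -0.013, 0, -1],
    [0.0075, 0.0004, 0.0133, 0, -0.013, 0, -1],
    [0.0075, 0.0004, 0.0133, 0, -0.012, 0, -1],
    [0, 0, 0, 0, 0, 0, -1]
  ]
}}

```text
t: 16.38
tcp_pos: [0.6108, 0.0271, 0.1439]
eef_rot: [0.615, 0.71, -0.229, 0.254]
contact_force: [0.6, 0.2, -2.5]
width: 0.0489
```

```bash
python3 - <<'E'
from ramp import *
go(tur(cr+.006*n2+.001*d2),R4,6)
p,d=arm.read_camera("scene"); cv2.imwrite("pics/s15.png",cv2.resize(p[200:320,240:390,::-1],None,fx=5,fy=5))
p,d=arm.read_camera("top"); cv2.imwrite("pics/t15.png",cv2.resize(p[160:260,220:400,::-1],None,fx=4,fy=4))
E
```

```text
t 16.38 pos [0.6108 0.0271 0.1439] err [-0.0037  0.0423 -0.0456] turn [-0.011 -0.     0.005] F [ 0.6  0.2 -2.5] w 0.0489
[0.0103, 0.0005, 0.0013, -0.0019, -0.0, 0.0008]
[0.0103, 0.0004, 0.0013, -0.0019, -0.0, 0.0008]
[0.0103, 0.0004, 0.0013, -0.0019, -0.0, 0.0008]
[0.0103, 0.0004, 0.0013, -0.0019, -0.0, 0.0008]
[0.0103, 0.0004, 0.0013, -0.0019, -0.0, 0.0008]
[0.0103, 0.0004, 0.0013, -0.0019, -0.0, 0.0008]
```

View pics/s15.png

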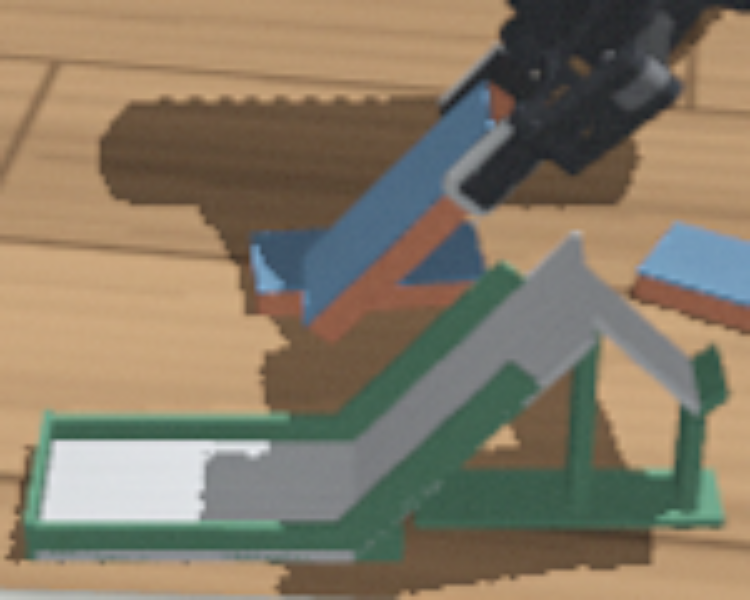

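View pics/t15.png

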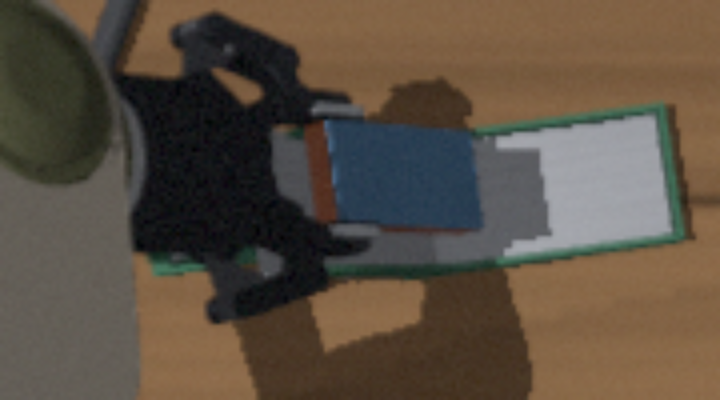

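Measure the held tile's yaw in the turner frame before lowering it between the cheeks.

```bash
cat >blue.py <<'E'
from ramp import *
def blue(n,roi,zmin=.03):
    p,d=arm.read_camera(n); hsv=cv2.cvtColor(p,cv2.COLOR_RGB2HSV)
    m=(hsv[...,0]>98)&(hsv[...,0]<118)&(hsv[...,1]>90); r=np.zeros(m.shape,bool); r[roi[1]:roi[3],roi[0]:roi[2]]=1
    uv,X=pts(n,d,m&r); L=TZ.inv().apply(X-AP*[1,1,0]); k=L[:,2]>zmin; L=L[k]; m2=np.zeros(m.shape,np.uint8); m2[uv[k][:,1],uv[k][:,0]]=1
    q=np.c_[L[:,0],(L-[0,0,.113])@d2,(L-[0,0,.113])@n2]
    r=cv2.minAreaRect((q[:,:2]*1e3).astype(np.float32)); print(n,len(q),"rect x,down mm",r)
    A=np.c_[q[:,:2],np.ones(len(q))]; co=np.linalg.lstsq(A,q[:,2],rcond=None)[0]; print("normal plane",co.round(4),"at",(A.mean(0)@co).round(4))
    # centreline: median x vs down
    for lo in np.arange(-.03,.09,.01):
        k=(q[:,1]>=lo)&(q[:,1]<lo+.01)
        if k.sum()>20: print(round(lo+.005,3),np.percentile(q[k,0],[3,97]).round(4))
E
python3 - <<'E'
from blue import *
blue("top",(290,180,350,225))
E
```

```text
top 885 rect x,down mm ((-3.4183311462402344, -1.765472412109375), (75.35319519042969, 154.53424072265625), 1.193089246749878)
normal plane [-0.004  -0.0052  0.0832] at 0.0832
-0.025 [-0.0232  0.0219]
-0.015 [-0.0239  0.0218]
-0.005 [-0.0231  0.0212]
0.005 [-0.0238  0.0201]
0.015 [-0.0244  0.0203]
0.025 [-0.0236  0.0207]
0.035 [-0.0242  0.0207]
0.045 [-0.0224  0.021 ]
0.055 [-0.0241  0.0203]
0.065 [-0.0243  0.0202]
0.075 [-0.0259  0.0188]
```

Parallel to the ramp, yaw off by less than 1°, x off by 1.5 mm. That fits, so lowering.

Request:
{"fn": "play_rows", "kwargs": {
  "plan": [
    [0.0103, 0.0007, 0.0013, -0.002, 0, 0, -1],
    [0.0103, 0.0007, 0.0013, -0.002, 0, 0, -1],
    [0.0103, 0.0006, 0.0013, -0.002, 0, 0, -1],
    [0.0103, 0.0006, 0.0013, -0.002, 0, 0, -1],
    [0.0103, 0.0006, 0.0013, -0.002, 0, 0, -1],
    [0.009, 0.0006, 0.0013, -0.002, 0, 0, -1],
    [0, 0, 0, 0, 0, 0, -1]
  ]
}}

```text
t: 17.4
tcp_pos: [0.6095, 0.0728, 0.0988]
eef_rot: [0.614, 0.712, -0.222, 0.26]
contact_force: [-0.0, -0.7, -0.7]
width: 0.0489
```

```bash
python3 - <<'E'
from blue import *
go(tur(cr+.0025*n2+.001*d2),R4,1)
blue("top",(280,180,340,225))
p,d=arm.read_camera("scene"); cv2.imwrite("pics/s16.png",cv2.resize(p[200:320,240:390,::-1],None,fx=5,fy=5))
E
```

```text
t 17.4 pos [0.6095 0.0728 0.0988] err [-0.0028 -0.0008 -0.0028] turn [ 0.007 -0.     0.002] F [-0.  -0.7 -0.7] w 0.0489
[0.0015, -0.0029, 0.0023, 0.0068, -0.0005, 0.0024]
top 838 rect x,down mm ((2.9360218048095703, 26.783628463745117), (49.08916473388672, 113.88184356689453), 0.07334685325622559)
normal plane [-0.0066 -0.0045  0.0185] at 0.0183
-0.025 [-0.0211  0.0249]
-0.015 [-0.0212  0.0268]
-0.005 [-0.0185  0.0268]
0.005 [-0.0197  0.0253]
0.015 [-0.0202  0.0245]
0.025 [-0.0198  0.026 ]
0.035 [-0.0196  0.0267]
0.045 [-0.02   0.025]
0.055 [-0.0196  0.0257]
0.065 [-0.0196  0.0252]
0.075 [-0.0201  0.0239]
```

View pics/s16.png

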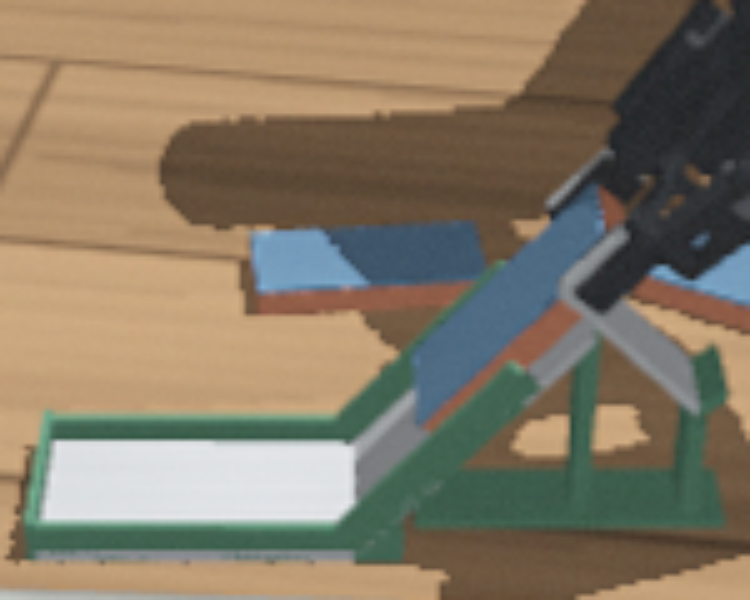

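The tile is between the cheeks, 2 mm off the ramp, 27 mm down and 3 mm off centre. A small correction, then release.

Request:
{"fn": "play_rows", "kwargs": {
  "plan": [
    [0.0008, -0.003, 0.003, 0.004, 0, 0.002, -1],
    [0, 0, 0, 0, 0, 0, -1]
  ]
}}

```text
t: 17.75
tcp_pos: [0.607, 0.07, 0.0971]
eef_rot: [0.616, 0.71, -0.222, 0.26]
contact_force: [0.0, -0.0, -2.4]
width: 0.0488
```

```bash
python3 - <<'E'
from blue import *
go(tur(cr+.0025*n2+.001*d2),R4,1)
blue("top",(280,180,340,225))
E
```

```text
t 17.75 pos [0.607  0.07   0.0971] err [-0.0003  0.002  -0.0011] turn [ 0.003 -0.    -0.002] F [ 0.  -0.  -2.4] w 0.0488
[0.0022, -0.0001, -0.0005, 0.0034, -0.0003, -0.0019]
top 831 rect x,down mm ((1.0080986022949219, 29.298681259155273), (48.201820373535156, 112.42713165283203), 0.0690637081861496)
normal plane [0.0009 0.0002 0.019 ] at 0.019
-0.025 [-0.0201  0.023 ]
-0.015 [-0.0223  0.025 ]
-0.005 [-0.0205  0.0233]
0.005 [-0.0225  0.0232]
0.015 [-0.0207  0.0216]
0.025 [-0.0223  0.0223]
0.035 [-0.0218  0.0222]
0.045 [-0.0206  0.0229]
0.055 [-0.0222  0.0216]
0.065 [-0.0224  0.0218]
0.075 [-0.0226  0.0218]
0.085 [-0.0212  0.0186]
```

Request:
{"fn": "play_rows", "kwargs": {
  "plan": [
    [0.0015, 0, 0, 0.003, 0, 0, -1],
    [0, 0, 0, 0, 0, 0, 1],
    [0, 0, 0, 0, 0, 0, 1],
    [0, 0, 0, 0, 0, 0, 1],
    [0, 0, 0, 0, 0, 0, 1],
    [0, 0, 0, 0, 0, 0, 1],
    [0, 0, 0, 0, 0, 0, 1]
  ]
}}

```text
t: 18.68
tcp_pos: [0.6078, 0.071, 0.0977]
eef_rot: [0.616, 0.709, -0.223, 0.26]
contact_force: [-0.1, -0.8, 0.1]
width: 0.0849
```

```bash
python3 - <<'E'
from h import *
o=arm.get_obs(); print(o["tcp_pos"],o["contact_force"],o["width"])
p,d=arm.read_camera("scene"); cv2.imwrite("pics/s17.png",cv2.resize(p[200:320,240:390,::-1],None,fx=5,fy=5))
E
```

```text
[0.60776288 0.0710133  0.09768764] [-0.09979355 -0.79192965  0.11634335] 0.08487359550584099
```

View pics/s17.png

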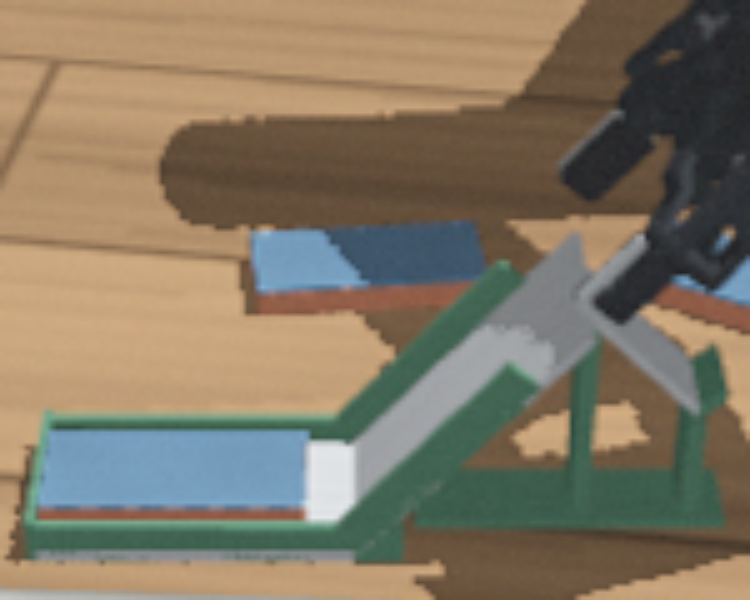

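The tile lies flat in the tray, glaze up. I'll back the tool away, then do the final check.

Request:
{"fn": "play_rows", "kwargs": {
  "plan": [
    [0, 0, -0.03, 0, 0, 0, 1],
    [-0.01, 0, -0.05, 0, 0, 0, 1],
    [-0.02, 0, -0.05, 0, 0, 0, 1],
    [0, 0, -0.02, 0, 0, 0, 1],
    [0, 0, 0, 0, 0, 0, 1],
    [0, 0, 0, 0, 0, 0, 1]
  ]
}}

```text
t: 19.48
tcp_pos: [0.596, 0.1451, 0.2341]
eef_rot: [0.616, 0.709, -0.224, 0.259]
contact_force: [-0.8, 0.3, -0.4]
width: 0.0852
```

```bash
python3 - <<'E'
from h import *
p,d=arm.read_camera("scene"); cv2.imwrite("pics/s18.png",p[:,:,::-1])
p,d=arm.read_camera("top"); cv2.imwrite("pics/t18.png",p[:,:,::-1])
hsv=cv2.cvtColor(p,cv2.COLOR_RGB2HSV); m=(hsv[...,0]>98)&(hsv[...,0]<118)&(hsv[...,1]>90); r=np.zeros(m.shape,bool); r[180:232,320:395]=1
uv,X=pts("top",d,m&r); L=TZ.inv().apply(X-AP*[1,1,0]); A=np.c_[L[:,:2],np.ones(len(L))]
print("z",np.median(L[:,2]),"slope",np.linalg.lstsq(A,L[:,2],rcond=None)[0].round(3),np.percentile(L,[2,50,98],axis=0).round(3))
E
```

```text
z 0.02150000426422438 slope [ 0.002 -0.005  0.021] [[-0.02  -0.218  0.017]
 [ 0.003 -0.166  0.022]
 [ 0.026 -0.114  0.026]]
```

View pics/s18.png

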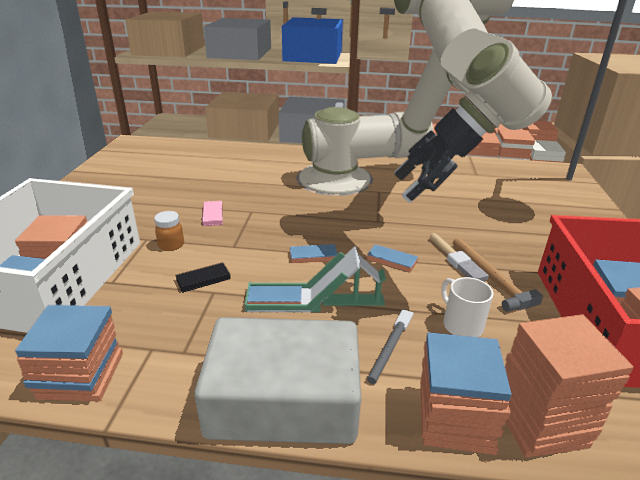

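View pics/t18.png

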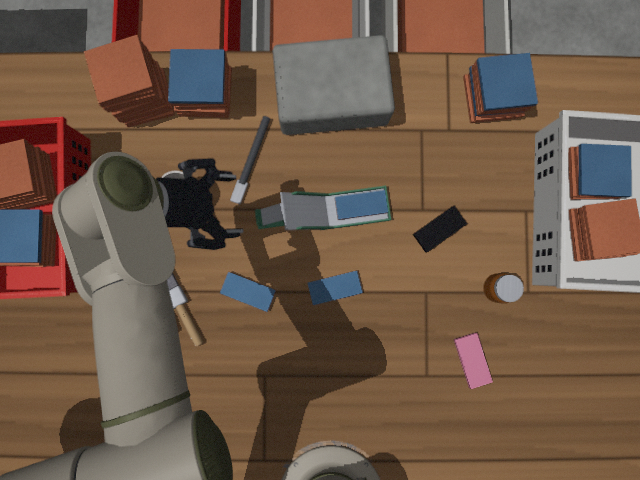

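The tile is flat in the tray at z≈0.0215, where 6 + 16 = 22 mm is expected. It is glaze up at top (360,205), the bystanders are where they were, and the gripper is clear. Handing in.

```bash
python3 -c "
from plant import arm
print(arm.close_job())"
```

```text
the job is handed in; nothing more can be done
None
```

The tile now lies flat and glaze up in the catch tray, and I handed the job in at about 19.6 s of the 54 s allowed. I laid it clay up on the loading slope against the toe and let go. Then I re-gripped its free end, swung it over the top and let go at the top of the ramp, and it slid down on its clay back.

- **Last checks:** the glazed face measures 21.5 mm above the bench against 22 mm expected, and tilts by no more than 0.3°. The other two tiles, the tools, the mug and the jar look unmoved in both pictures. In the top view the arm partly hides the mug and hammer. The gripper was open and well clear, with no sign of contact in the force reading.
- **What disagreed:** the fingertips really sit about 29 mm behind where the reported tool position puts them. My first grasp therefore closed on air above the tile, without touching it. I measured the offset in the camera images and allowed for it in every move after that.

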